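Weigh a lot of wooden blanks on a beam scale and put it away in the drawer

ROBOT

A 6-joint arm with a two-finger parallel gripper is mounted at the origin on the work surface; the furniture and walls round the work are solid. World frame = base frame: x ahead of the robot, y to its left, z up, the work surface at z = 0. Lengths are in mm, angles in rad, forces in N, time in s.
With the tool pointing down it reaches from about 400 to 925 mm from the base axis. Payload 12.5 kg.
Tool frame: the origin (TCP) lies midway between the tips of the shut fingers; the grasp point (between the pads) lies 19 mm behind it; z points along the fingers, y is the line along which they close (so a half turn about z gives the same grasp; the last joint's range is limited). The gripper opens to 95 mm and grips with 3 to 60 N. Pads are 20 mm wide; open, the fingers measure 119 mm over their backs; the gripper's body (75 mm by 180 mm) begins 59 mm behind the grasp point.
Start: joints at [-1.38, 0.491, 1.559, -0, 1.092, -0.106], TCP at [182.812, -597.688, 179.561] pointing down, gripper open.
Joint ranges: [-3.1, 3.1], [-0.84, 2.19], [0.05, 2.79], [-1.13, 4.28], [0.06, 2.93], [-2.69, 2.69]. Speed limits (rad/s): [2.22, 2.22, 2.79, 3.14, 3.14, 3.14].

INTERFACE

Orientations are given as [roll, pitch, yaw] about the fixed x, y, z axes, in that order (R = Rz(yaw) Ry(pitch) Rx(roll)).
In Python, from cell import state, read_camera, job_done gives the robot as it stands.
- The arm moves only by the tool carry_out, never from a script. Its argument "moves" is a list of rows, each an object with "slide": the shift along the tool's x, y, z as a fraction of full scale, a list of three; "spin": the turn about the tool's z as a fraction of full scale. A call has 1 to 12 rows; each row shifts and turns the commanded pose from where the row before left it, along the tool's axes as they then stand; what a row does not reach is not made up. Full scale, the value 1, is 0.4 m for a shift and 30 degrees for a turn. A row lasts 1/12 s, in which the tool goes at most 41.7 mm and 7.16 degrees, less where a joint would pass 70% of its speed; a pose out of reach is approached as far as the arm can. A call with a number of a shift or a turn outside -1 to 1 is refused whole. A call with a gripper value outside its range is refused whole. "hand" is the closure, from 0 (fully open) to 1 (shut), set as the call begins (left out, the last holds). The fingers move at their own pace and stop on an object; the grip force is fixed at half the most. Time passes only in rows, so rows that do not move let the fingers close. It gives the time, the measured TCP pose, the force, the opening and the grip force at its end, in the units of the state.
- state(): the state, without advancing time (a new reading comes with each control period).
- read_camera(name): name is "side" or "top" or "wrist"; returns a dict with "color" (400x640x3 uint8, red, green, blue), "K" (3x3 intrinsics, pixels), "k1" (the pictures are not rectified: a ray, as slopes to the right and down, at radius r is drawn at 1 + k1 r^2 times it, then the intrinsics apply), "R" (3x3) and "t" (3): a world point X has camera coordinates R X + t. Camera axes: x right, y down, z forward; pixel columns grow to the right and rows downward; lengths in mm; the calibration is good to about 2 mm. A picture is of the moment at which its call begins. There is no depth.
- job_done(): hands the job in; it is judged then, once.
The state is a dict: "t": time; "joints": joint angles; "qvel": joint speeds; "tau": joint torques, N m; "eef_pos": TCP position; "tcp_rot": TCP orientation; "ft_force": force on the tool from outside, world axes, zero at the start; "moment": the same for the moment, N m; "opening": opening from 0.0 (shut) to 1.0 (fully open); "grip_force": force on a finger pad.
Only numpy, scipy, OpenCV 4.12 (cv2) and the standard library are available. Lean on these libraries where they do the work, as an engineer would, in place of code of your own. Each camera call takes 0.05 s, during which the arm holds its last target. There are 200 camera calls.

TASK

Weigh the two or three short wooden blocks lying between the beam scale and the drawer unit as one lot: put them all on the scale's platform, slide the brass poise along the notched beam until the pointer comes to rest level with the long middle mark, and take your hand off so that the scale can be read. Then put all the blocks into the open drawer, shut the drawer fully and slide the poise back to its zero stop.

Things in the scene. Friction and masses are not known exactly. Their poses are not given: they have to be found in the camera images.
- blank_a_mid (a point): A planed short wooden block (blank) 45 x 62 x 58 mm: this point is its centre (half-way up). Its y axis runs along the 62 mm length, x across the 45 mm width, z up as it first lies flat on the bench. Weight differs from piece to piece: 105 to 210 g. Grasp it from above across its width or its length. May be absent (then None).
- blank_b_mid (a point): A planed short wooden block (blank) 45 x 62 x 58 mm: this point is its centre (half-way up). Its y axis runs along the 62 mm length, x across the 45 mm width, z up as it first lies flat on the bench. Weight differs from piece to piece: 105 to 210 g. Grasp it from above across its width or its length. May be absent (then None).
- blank_c_mid (a point): A planed short wooden block (blank) 50 x 66 x 55 mm: this point is its centre (half-way up). Its y axis runs along the 66 mm length, x across the 50 mm width, z up as it first lies flat on the bench. Weight differs from piece to piece: 119 to 238 g. Grasp it from above across its width or its length. May be absent (then None).
- pan_top (a point): Centre of the upper face of the scale's platform, a steel tray 157 (x) by 242 (y) mm inside a rim 12 mm high and 4 mm thick, about 75 mm above the bench (it moves up to 3.5 mm). It stays level; a load's place on it makes no difference. The beam runs along the scale's y, 145 mm behind this point (+x). Axes are the scale's, which is fixed left or right of the blanks, square to it within 0.08 rad.
- poise_ball (a point): Centre of the brass ball grip, 28 mm in diameter, on top of the poise; 196 mm above the bench when the beam is level. Below it are a 10 mm stem and the poise's block, 28 mm long along the beam, whose top is 34 mm below the ball's centre; all else of the scale stays lower than 180 mm above the bench. Grip the ball from above and slide it along the scale's y.
- pointer_tip (a point): Tip of the black pointer at the free (-y) end of the beam, 243 mm from the pivot; the long middle mark of the small white dial behind it is 150 mm above the bench. Tip above the mark: the load outweighs the poise. Tip below: the poise is too far out.
- beam (a joint): Angle of the beam, rad: 0 pointer level with the middle mark, positive pointer up (load too heavy for the poise's place), stops at -0.07 and +0.07. It swings freely and settles in about 1.5 s after the hand is off. Between the stops the angle changes by about 4.7 rad per metre of poise travel.
- poise (a joint): Place of the poise on the beam, m: 0 at its zero stop next to the pivot, up to 0.165 toward the pointer (the scale's -y). Every 10 mm balances about 56 g on the platform; 0 balances the empty platform. The notches are fine graduations 5 mm apart: the poise slides smoothly (about 1.5 N) and stays at any point where it is left.
- drawer (a joint): How far the drawer is open, m: 0 shut, up to 0.155; starts at 0.145 or more. It slides with about 2 N and stays where it is left; opens to the unit's -x (toward the robot).
- drawer_floor (a point): Point on the drawer's inner floor, 14 mm above the bench, 75 mm behind the front panel's inner side, half-way across; moves with the drawer. Inside 154 (x) by 260 (y) mm; walls 50, front panel 73 mm above this floor. Behind the open part is the wooden shell: top 96 mm, opening 88 mm above the bench. Blanks fit in one layer. x into the unit (the way it shuts), y along its width.
- drawer_front (a point): Centre of the outer face of the drawer's front panel (286 mm wide, 80 mm high, 50 mm above the bench here); push it along the drawer's +x to shut.
- scale: The grey-based beam scale, base 270 x 270 mm, fixed to the bench; origin on the bench under it, x away from the robot, y along the beam.
- blank_a: A 45 x 62 x 58 mm blank; origin under its centre. 
- blank_b: Another 45 x 62 x 58 mm blank; origin under its centre.
- blank_c: The 50 x 66 x 55 mm blank; origin under its centre.

How it is judged (in metres and radians):
On the way:
1. all the blanks lie on the scale's platform and the poise is set so that the pointer rests within 5 mm of the middle mark, hand off the scale and the blanks (x of blank_a_mid in the frame of pan_top between -0.085 and 0.085 m and y of blank_a_mid in the frame of pan_top between -0.125 and 0.125 m and z of blank_a_mid in the frame of pan_top between 0.015 and 0.11 m and x of blank_b_mid in the frame of pan_top between -0.085 and 0.085 m and y of blank_b_mid in the frame of pan_top between -0.125 and 0.125 m and z of blank_b_mid in the frame of pan_top between 0.015 and 0.11 m and x of blank_c_mid in the frame of pan_top between -0.085 and 0.085 m and y of blank_c_mid in the frame of pan_top between -0.125 and 0.125 m and z of blank_c_mid in the frame of pan_top between 0.015 and 0.11 m and contact force between the fingers and scale below 0.2 N and contact force between the fingers and blank_a below 0.2 N and contact force between the fingers and blank_b below 0.2 N and contact force between the fingers and blank_c below 0.2 N and value of joint beam between -0.022 and 0.022 rad and velocity of joint beam between -0.03 and 0.03 rad/s and value of joint poise above 0.02 m), for 0.5 s.
At the end, for the whole second after the job is handed in: All blanks are at rest in the drawer, the drawer is shut to within 8 mm and the poise is within 6 mm of its zero stop (x of blank_a_mid in the frame of drawer_floor between -0.076 and 0.08 m and y of blank_a_mid in the frame of drawer_floor between -0.131 and 0.131 m and z of blank_a_mid in the frame of drawer_floor between 0.012 and 0.045 m and x of blank_b_mid in the frame of drawer_floor between -0.076 and 0.08 m and y of blank_b_mid in the frame of drawer_floor between -0.131 and 0.131 m and z of blank_b_mid in the frame of drawer_floor between 0.012 and 0.045 m and x of blank_c_mid in the frame of drawer_floor between -0.076 and 0.08 m and y of blank_c_mid in the frame of drawer_floor between -0.131 and 0.131 m and z of blank_c_mid in the frame of drawer_floor between 0.012 and 0.045 m and value of joint drawer below 0.008 m and value of joint poise below 0.006 m and linear speed of each of blank_a, blank_b, blank_c below 0.02 m/s); the robot touches nothing.
Of blank_a, blank_b, blank_c only 2 to 3 are there at a start; the rules pass over those that are not, and their reading is None.
At some moment in a run one of blank_a, blank_b, blank_c may be knocked a few centimetres aside while the robot is not near it.
Once in a run the grip may slacken for a moment while it holds something.
It also fails if it takes over 210 s, if anything falls off the work surface, if the arm or the gripper's body presses on something with over 40 N, if the wrist force passes 120 N, or if a joint passes its speed limit or range.

## Working session

There is one attempt and no reset: what is moved stays moved. The work goes in short steps, Python scripts to look and compute and a tool call to move; the robot and the scene stay as the last step left them, time stands still between calls to the robot, and variables do not carry over. Pictures are saved under pics/ and viewed, at most 14 in all, crops included, and the job is handed in when it is done.

Besides the shell and the picture viewer there is one more tool, called after ">>>" in YAML: its name, and indented under it one key for each argument. carry_out: Moves the arm, as the interface text tells. Shift numbers are shares of 0.4 m and turn numbers shares of 30 degrees, none past 1 either way. Its arguments: {"type":"object","properties":{"moves":{"type":"array"},"hand":{"type":"number"}},"required":["moves"]}

```bash
mkdir -p pics; ls; cat > h.py <<'E'
import numpy as np, cv2
from cell import state, read_camera, job_done
def cam(n, save=None):
    c=read_camera(n)
    if save: cv2.imwrite('pics/'+save, c['color'][:,:,::-1])
    return c
def ray(c,u,v):
    K=np.array(c['K']);d=np.array([(u-K[0,2])/K[0,0],(v-K[1,2])/K[1,1]]);p=d.copy()
    for _ in range(20): p=d/(1+c['k1']*(p@p))
    R=np.array(c['R']);t=np.array(c['t']).ravel()
    o=-R.T@t; w=R.T@np.array([p[0],p[1],1]); return o,w/np.linalg.norm(w)
def onz(c,u,v,z):
    o,w=ray(c,u,v); return o+w*(z-o[2])/w[2]
def tri(c1,p1,c2,p2):
    o1,a=ray(c1,*p1);o2,b=ray(c2,*p2)
    s=np.linalg.lstsq(np.c_[a,-b],o2-o1,rcond=None)[0]
    x,y=o1+s[0]*a,o2+s[1]*b; return (x+y)/2,np.linalg.norm(x-y)
def proj(c,X):
    q=np.array(c['R'])@np.array(X)+np.array(c['t']).ravel(); p=q[:2]/q[2]; p=p*(1+c['k1']*(p@p)); K=np.array(c['K'])
    return p[0]*K[0,0]+K[0,2],p[1]*K[1,1]+K[1,2]
E
python3 - <<'E'
from h import *
for n in ['top','side']:
    c=cam(n,n+'0.png'); R=np.array(c['R']);print(n,-R.T@np.array(c['t']).ravel(),R[2],np.array(c['K'])[0])
print(state())
E
```

```text
pics
top [ 338.1421994   -26.41172028 1462.91382912] [ 0.14903224  0.01754059 -0.98867675] [483.35905298   0.         321.65467707]
side [-596.89569467  121.34541804 1133.26510274] [ 0.75414249 -0.08599132 -0.65105652] [471.73918051   0.         313.42905287]
{'t': 0.1, 'joints': array([-1.37962502e+00,  4.91486272e-01,  1.55938579e+00, -1.24272454e-05,
        1.09169293e+00, -1.05607074e-01]), 'qvel': array([ 0.00090732, -0.00158351, -0.00210675,  0.00069593,  0.00038294,
        0.00075271]), 'tau': array([ 1.92971187e-03, -6.13621545e+01, -2.58606184e+01,  6.93400903e-02,
        4.70104243e-02, -5.90154127e-05]), 'eef_pos': array([ 182.7428278 , -597.42995978,  179.029216  ]), 'tcp_rot': array([-3.14062457e+00, -9.15344738e-05,  2.96784075e-01]), 'ft_force': array([ 0.2836105 , -0.21761178, -0.06596869]), 'moment': array([0.0169538 , 0.01773925, 0.00089354]), 'grip_force': 0.0, 'opening': 0.9987186501138954}
```

View pics/top0.png

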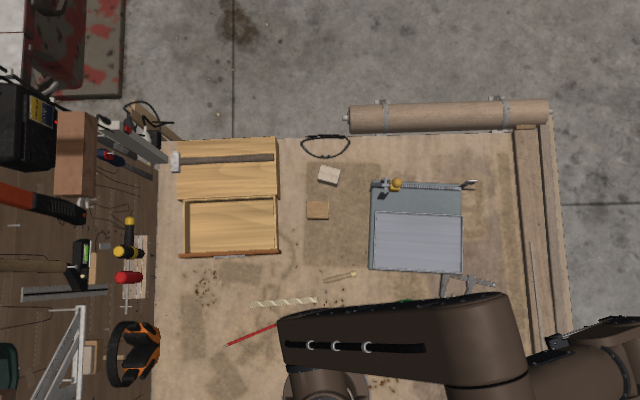

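View pics/side0.png

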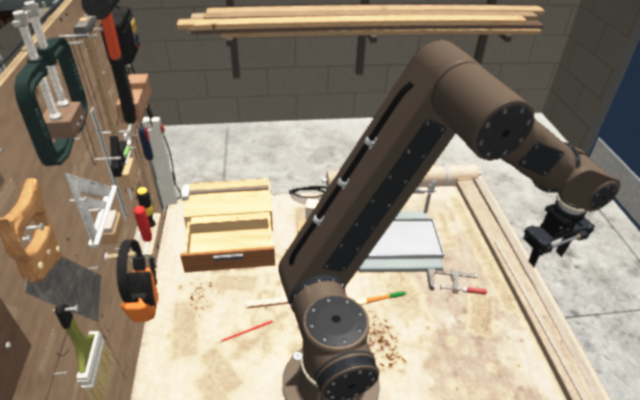

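The top view shows two blanks, at about (329,175) and (317,210). The open drawer is on the left around (230,228), the tray is at (417,242), the ball at (397,184), and the pointer near (470,185).

```bash
python3 - <<'E'
from h import *
c=cam('top'); im=c['color'][:,:,::-1]
cv2.imwrite('pics/crop1.png',cv2.resize(im[130:280,165:365],None,fx=4,fy=4,interpolation=cv2.INTER_CUBIC))
cv2.imwrite('pics/crop2.png',cv2.resize(im[165:285,355:490],None,fx=5,fy=5,interpolation=cv2.INTER_CUBIC))
for n,u,v,z in [('blk1',329,173,58),('blk2',317,208,58),('ball',397,184,196),('tip',470,185,150),('tray',417,242,75),('drawerfloor',230,226,14)]: print(n,onz(c,u,v,z).round())
E
```

```text
blk1 [642. -25.  58.]
blk2 [538.  12.  58.]
ball [ 577. -205.  196.]
tip [ 578. -410.  150.]
tray [ 431. -271.   75.]
drawerfloor [496. 277.  14.]
```

View pics/crop1.png

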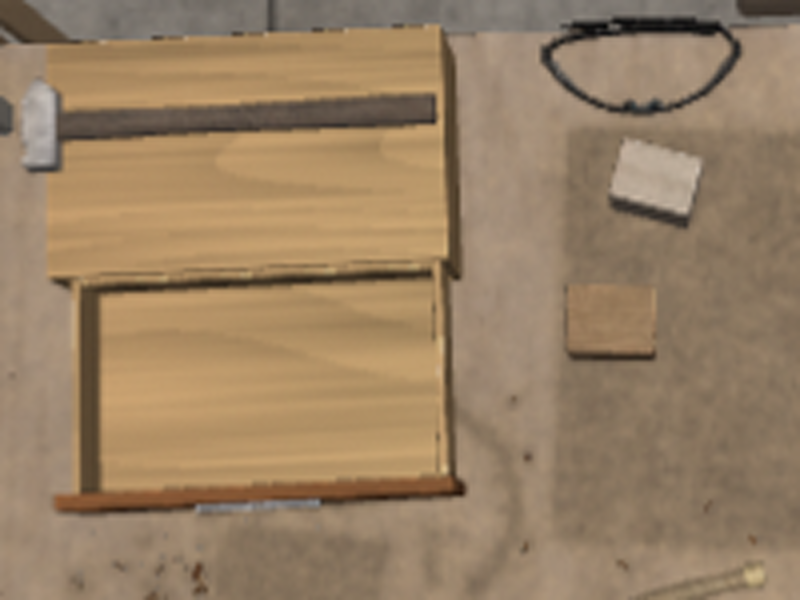

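View pics/crop2.png

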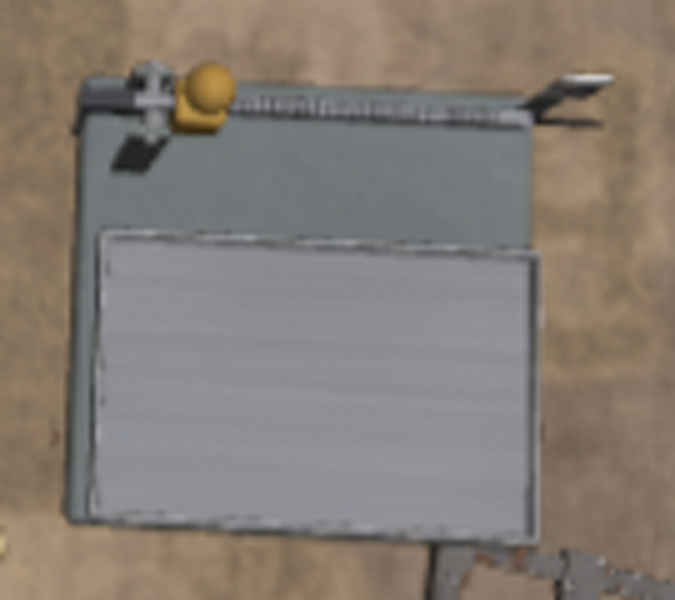

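Crop 1 shows the pale blank's top corners at (626,138), (703,158), (688,216) and (611,197), and the brown blank at (567,284) to (656,352). Crop 2 shows the ball at (210,87) and the tray corners at (101,232), (540,255), (537,540) and (90,520).

```bash
python3 - <<'E'
from h import *
c=cam('top')
def P(l,off,f,z):
    p=np.array([onz(c,(u+.5)/f-.5+off[0],(v+.5)/f-.5+off[1],z)[:2] for u,v in l]); 
    print(p.round(),'mean',p.mean(0).round(1))
    e=np.roll(p,-1,0)-p; print('  len',np.linalg.norm(e,axis=1).round(),'ang',np.degrees(np.arctan2(e[:,1],e[:,0])).round(1)); return p
A=(165,130)
P([(626,138),(703,158),(688,216),(611,197)],A,4,58)
P([(567,284),(656,284),(656,351),(567,351)],A,4,56)
print('drawer walls/front'); P([(80,285),(440,270),(447,478),(82,495)],A,4,64)
P([(56,498),(463,480),(463,492),(56,510)],A,4,90)
print('shell front top');P([(48,279),(457,276),(440,26),(47,43)],A,4,96)
B=(355,165)
P([(101,232),(540,255),(537,540),(90,520)],B,5,87)
P([(210,87)],B,5,196); P([(612,78)],B,5,150)
E
```

```text
[[669.  -2.]
 [653. -59.]
 [609. -47.]
 [625.  10.]] mean [639.1 -24.8]
  len [59. 45. 59. 46.] ang [-106.4  164.3   74.4  -15.2]
[[561.  43.]
 [559. -22.]
 [510. -21.]
 [511.  44.]] mean [535.2  11.1]
  len [66. 50. 65. 50.] ang [-91.4 178.7  88.6  -1. ]
drawer walls/front
[[568. 401.]
 [572. 136.]
 [420. 132.]
 [414. 396.]] mean [493.4 266.3]
  len [265. 153. 264. 154.] ang [ -89.  -178.5   91.3    1.8]
[[411. 407.]
 [417. 118.]
 [408. 118.]
 [402. 406.]] mean [409.5 262.2]
  len [289.   8. 289.   8.] ang [-88.8 179.5  91.2   1.4]
shell front top
[[567. 414.]
 [562. 120.]
 [748. 131.]
 [742. 419.]] mean [654.9 271.1]
  len [294. 186. 288. 175.] ang [ -91.     3.3   91.1 -178.5]
[[ 521. -154.]
 [ 502. -402.]
 [ 342. -390.]
 [ 358. -141.]] mean [ 430.7 -271.6]
  len [249. 160. 249. 164.] ang [-94.4 175.6  86.3  -4.4]
[[ 583. -204.]] mean [ 582.9 -204.4]
  len [0.] ang [0.]
[[ 591. -430.]] mean [ 591.1 -429.8]
  len [0.] ang [0.]
```

Sizes match: pale blank 45x59 mm, brown 50x66 mm. There are only two. First move: raise the tool and turn it.

```bash
cat >> h.py <<'E'
def go(x,y,z,yawdeg=None,s=None):
    s=s or state(); p=s['eef_pos']; yaw=s['tcp_rot'][2]; d=np.array([x,y,z])-p
    sh=np.array([d[0]*np.cos(yaw)+d[1]*np.sin(yaw), d[0]*np.sin(yaw)-d[1]*np.cos(yaw), -d[2]])/400
    print('pos',p.round(1),'yaw',np.degrees(yaw).round(2),'total slide shares',sh.round(4),'rows>=',int(np.ceil(np.linalg.norm(sh)/.104)), 'spin total',None if yawdeg is None else round((np.degrees(yaw)-yawdeg)/30,4))
E
```

>>> carry_out:
  moves:
    - {"slide":[0,0,-0.028],"spin":-0.213}
    - {"slide":[0,0,-0.028],"spin":-0.213}
    - {"slide":[0,0,-0.028],"spin":-0.213}
    - {"slide":[0,0,-0.028],"spin":-0.213}
    - {"slide":[0,0,-0.028],"spin":-0.213}
    - {"slide":[0,0,-0.028],"spin":-0.213}
    - {"slide":[0,0,-0.028],"spin":-0.213}
    - {"slide":[0,0,-0.028],"spin":-0.213}
    - {"slide":[0,0,-0.028],"spin":-0.213}
    - {"slide":[0,0,0],"spin":0}
    - {"slide":[0,0,0],"spin":0}
  hand: 0

```text
t: 1.12
eef_pos: [182.8, -597.7, 280.4]
tcp_rot: [3.141, 0.001, 1.297]
ft_force: [-0.2, 0.3, -0.9]
opening: 1.0
grip_force: 0.0
```

```bash
python3 -c "
from h import *
go(639,-25,280,74.5)"
```

```text
pos [ 182.8 -597.7  280.4] yaw 74.32 total slide shares [1.6868e+00 7.1090e-01 9.0000e-04] rows>= 18 spin total -0.0061
```

>>> carry_out:
  moves:
    - {"slide":[0.084,0.0355,0],"spin":0}
    - {"slide":[0.084,0.0355,0],"spin":0}
    - {"slide":[0.084,0.0355,0],"spin":0}
    - {"slide":[0.084,0.0355,0],"spin":0}
    - {"slide":[0.084,0.0355,0],"spin":0}
    - {"slide":[0.084,0.0355,0],"spin":0}
    - {"slide":[0.084,0.0355,0],"spin":0}
    - {"slide":[0.084,0.0355,0],"spin":0}
    - {"slide":[0.084,0.0355,0],"spin":0}
    - {"slide":[0.084,0.0355,0],"spin":0}

```text
t: 1.95
eef_pos: [409.9, -310.0, 279.5]
tcp_rot: [-3.141, -0.0, 1.296]
ft_force: [-0.0, -0.2, -0.2]
opening: 1.0
grip_force: 0.0
```

>>> carry_out:
  moves:
    - {"slide":[0.084,0.0355,0],"spin":0}
    - {"slide":[0.084,0.0355,0],"spin":0}
    - {"slide":[0.084,0.0355,0],"spin":0}
    - {"slide":[0.084,0.0355,0],"spin":0}
    - {"slide":[0.084,0.0355,0],"spin":0}
    - {"slide":[0.084,0.0355,0],"spin":0}
    - {"slide":[0.084,0.0355,0],"spin":0}
    - {"slide":[0.084,0.0355,0],"spin":0}
    - {"slide":[0.084,0.0355,0],"spin":0}
    - {"slide":[0.084,0.0355,0],"spin":0}
    - {"slide":[0,0,0],"spin":0}
    - {"slide":[0,0,0],"spin":0}

```text
t: 2.95
eef_pos: [636.1, -24.3, 278.5]
tcp_rot: [-3.139, 0.0, 1.3]
ft_force: [-0.2, -1.0, -0.1]
opening: 1.002
grip_force: 0.0
```

```bash
python3 -c "
from h import *
go(639,-25,12,74.5); c=cam('wrist','w1.png')
print(proj(c,(639,-25,58)),proj(c,(535,11,55)))"
```

```text
pos [636.1 -24.3 278.5] yaw 74.47 total slide shares [3.000e-04 7.300e-03 6.663e-01] rows>= 7 spin total -0.0009
(np.float64(325.0898511667495), np.float64(174.83220891409698)) (np.float64(250.7625796337301), np.float64(169.93779344316508))
```

View pics/w1.png

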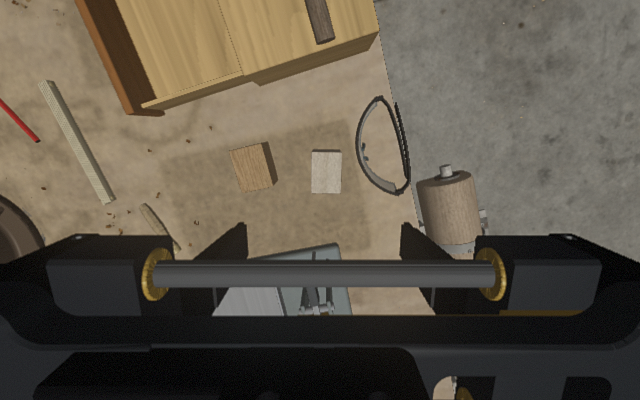

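The wrist view shows the pale blank at (326,172), within 4 px of the prediction, and square to the fingers. I'll go down and grip it.

>>> carry_out:
  moves:
    - {"slide":[0.0002,0.0037,0.09],"spin":0}
    - {"slide":[0.002,0.0037,0.09],"spin":0}
    - {"slide":[0.002,0,0.09],"spin":0}
    - {"slide":[0,0,0.09],"spin":0}
    - {"slide":[0,0,0.09],"spin":0}
    - {"slide":[0,0,0.09],"spin":0}
    - {"slide":[0,0,0.03],"spin":0}
    - {"slide":[0,0,0.03],"spin":0}
    - {"slide":[0,0,0.03],"spin":0}
    - {"slide":[0,0,0.03],"spin":0}
    - {"slide":[0,0,0],"spin":0}
    - {"slide":[0,0,0],"spin":0}

```text
t: 4.0
eef_pos: [639.5, -25.2, 16.7]
tcp_rot: [3.141, 0.0, 1.3]
ft_force: [-0.5, -0.5, 0.0]
opening: 1.004
grip_force: 0.0
```

>>> carry_out:
  moves:
    - {"slide":[0,0,0],"spin":0}
    - {"slide":[0,0,0],"spin":0}
    - {"slide":[0,0,0],"spin":0}
    - {"slide":[0,0,0],"spin":0}
    - {"slide":[0,0,0],"spin":0}
    - {"slide":[0,0,0],"spin":0}
    - {"slide":[0,0,0],"spin":0}
    - {"slide":[0,0,0],"spin":0}
    - {"slide":[0,0,0],"spin":0}
    - {"slide":[0,0,0],"spin":0}
  hand: 1

```text
t: 4.83
eef_pos: [639.2, -25.1, 16.3]
tcp_rot: [3.142, 0.0, 1.301]
ft_force: [-0.2, -0.1, -0.0]
opening: 0.465
grip_force: 29.9
```

>>> carry_out:
  moves:
    - {"slide":[0,0,-0.03],"spin":0}
    - {"slide":[0,0,-0.05],"spin":0}
    - {"slide":[0,0,-0.08],"spin":0}
    - {"slide":[0,0,-0.08],"spin":-0.076}
    - {"slide":[0,0,-0.08],"spin":-0.076}
    - {"slide":[0,0,-0.08],"spin":-0.076}
    - {"slide":[0,0,-0.08],"spin":-0.076}
    - {"slide":[0,0,-0.08],"spin":-0.076}
    - {"slide":[0,0,-0.03],"spin":0}
    - {"slide":[0,0,0],"spin":0}

```text
t: 5.67
eef_pos: [640.1, -25.1, 256.7]
tcp_rot: [3.135, 0.001, 1.5]
ft_force: [0.2, 0.1, -1.2]
opening: 0.474
grip_force: 29.9
```

```bash
python3 -c "
from h import *
go(434.7,-222,250,85.8)"
```

```text
pos [640.1 -25.1 256.7] yaw 85.92 total slide shares [-0.5274 -0.4771  0.0169] rows>= 7 spin total 0.004
```

>>> carry_out:
  moves:
    - {"slide":[-0.053,-0.048,0],"spin":0}
    - {"slide":[-0.053,-0.048,0],"spin":0}
    - {"slide":[-0.053,-0.048,0],"spin":0}
    - {"slide":[-0.053,-0.048,0],"spin":0}
    - {"slide":[-0.053,-0.048,0],"spin":0}
    - {"slide":[-0.053,-0.048,0],"spin":0}
    - {"slide":[-0.053,-0.048,0],"spin":0}
    - {"slide":[-0.053,-0.048,0],"spin":0}
    - {"slide":[-0.053,-0.048,0],"spin":0}
    - {"slide":[-0.05,-0.045,0],"spin":0}
    - {"slide":[0,0,0],"spin":0}
    - {"slide":[0,0,0],"spin":0}

```text
t: 6.67
eef_pos: [432.9, -222.1, 251.8]
tcp_rot: [-3.141, -0.001, 1.497]
ft_force: [0.0, 0.5, -0.3]
opening: 0.472
grip_force: 29.9
```

```bash
python3 -c "
from h import *
s=state();print(s['opening'],s['ft_force']);go(434.7,-222,95,85.8);c=cam('wrist','w2.png')"
```

```text
0.47154616117082976 [ 0.04937644  0.45668605 -0.28054018]
pos [ 432.9 -222.1  251.8] yaw 85.76 total slide shares [0.0006 0.0045 0.3919] rows>= 4 spin total -0.0013
```

View pics/w2.png

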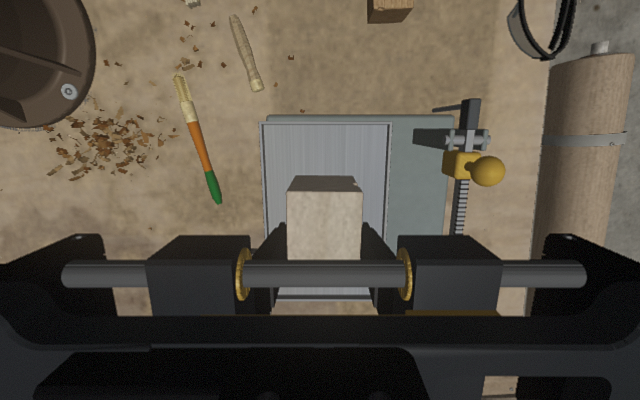

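The blank is held squarely over the tray at (325,225). I'll lower and release it.

>>> carry_out:
  moves:
    - {"slide":[0,0.0045,0.07],"spin":0}
    - {"slide":[0,0,0.08],"spin":0}
    - {"slide":[0,0,0.08],"spin":0}
    - {"slide":[0,0,0.08],"spin":0}
    - {"slide":[0,0,0.04],"spin":0}
    - {"slide":[0,0,0.02],"spin":0}
    - {"slide":[0,0,0.015],"spin":0}
    - {"slide":[0,0,0.008],"spin":0}
    - {"slide":[0,0,0],"spin":0}
    - {"slide":[0,0,0],"spin":0}
    - {"slide":[0,0,0],"spin":0}

```text
t: 7.63
eef_pos: [436.1, -222.1, 96.0]
tcp_rot: [3.14, 0.001, 1.5]
ft_force: [0.1, -0.2, -0.5]
opening: 0.468
grip_force: 30.0
```

>>> carry_out:
  moves:
    - {"slide":[0,0,0],"spin":0}
    - {"slide":[0,0,0],"spin":0}
    - {"slide":[0,0,0],"spin":0}
    - {"slide":[0,0,0],"spin":0}
    - {"slide":[0,0,0],"spin":0}
    - {"slide":[0,0,0],"spin":0}
    - {"slide":[0,0,-0.03],"spin":0}
    - {"slide":[0,0,-0.07],"spin":0}
    - {"slide":[0,0,-0.1],"spin":0}
    - {"slide":[0,0,-0.1],"spin":0}
    - {"slide":[0,0,-0.1],"spin":0}
    - {"slide":[0,0,-0.02],"spin":0}
  hand: 0.15

```text
t: 8.63
eef_pos: [437.2, -222.8, 269.1]
tcp_rot: [3.134, 0.004, 1.5]
ft_force: [0.3, 0.9, -0.3]
opening: 0.847
grip_force: 0.0
```

```bash
python3 -c "
from h import *
c=cam('top','top2.png')
cv2.imwrite('pics/crop3.png',cv2.resize(c['color'][130:280,290:490,::-1],None,fx=4,fy=4,interpolation=cv2.INTER_CUBIC))
go(535,11,250,88.8)"
```

```text
pos [ 437.  -222.7  267.7] yaw 85.92 total slide shares [0.6001 0.2029 0.0441] rows>= 7 spin total -0.096
```

View pics/crop3.png

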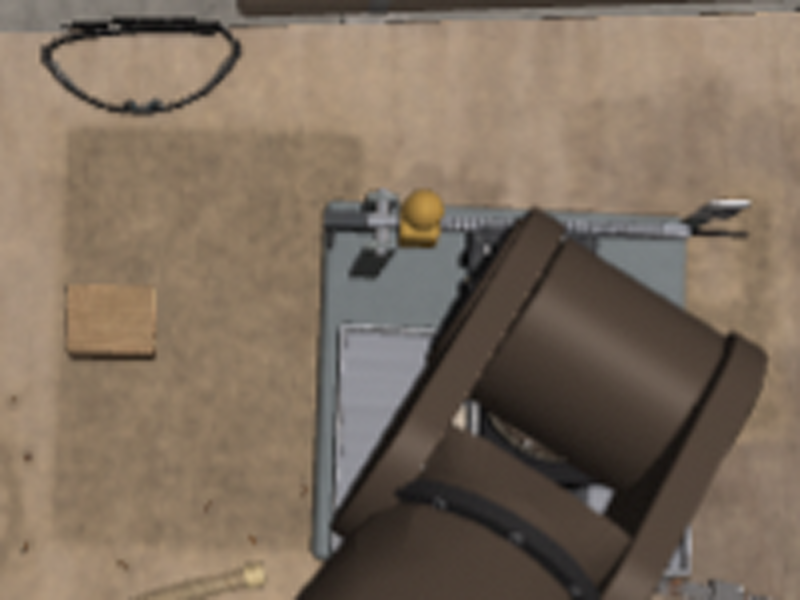

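The brown blank is still at the same place, crop (67..155, 284..352). I'll move over it and descend.

>>> carry_out:
  moves:
    - {"slide":[0.06,0.02,0],"spin":-0.024}
    - {"slide":[0.06,0.02,0],"spin":-0.024}
    - {"slide":[0.06,0.02,0],"spin":-0.024}
    - {"slide":[0.06,0.02,0],"spin":-0.024}
    - {"slide":[0.06,0.02,0],"spin":0}
    - {"slide":[0.06,0.02,0],"spin":0}
    - {"slide":[0.06,0.02,0],"spin":0}
    - {"slide":[0.06,0.02,0],"spin":0}
    - {"slide":[0.06,0.02,0],"spin":0}
    - {"slide":[0.06,0.023,0],"spin":0}
    - {"slide":[0,0,0],"spin":0}
    - {"slide":[0,0,0],"spin":0}
  hand: 0

```text
t: 9.68
eef_pos: [524.6, 16.2, 261.5]
tcp_rot: [-3.139, 0.0, 1.552]
ft_force: [-0.4, -0.3, -0.2]
opening: 1.001
grip_force: 0.0
```

```bash
python3 -c "
from h import *
go(535,11,15,88.8)"
```

```text
pos [524.6  16.2 261.5] yaw 88.92 total slide shares [-0.0124  0.0263  0.6163] rows>= 6 spin total 0.004
```

>>> carry_out:
  moves:
    - {"slide":[-0.006,0.013,0.05],"spin":0}
    - {"slide":[-0.006,0.013,0.07],"spin":0}
    - {"slide":[0,0,0.09],"spin":0}
    - {"slide":[0,0,0.09],"spin":0}
    - {"slide":[0,0,0.09],"spin":0}
    - {"slide":[0,0,0.09],"spin":0}
    - {"slide":[0,0,0.05],"spin":0}
    - {"slide":[0,0,0.04],"spin":0}
    - {"slide":[0,0,0.03],"spin":0}
    - {"slide":[0,0,0.016],"spin":0}
    - {"slide":[0,0,0],"spin":0}
    - {"slide":[0,0,0],"spin":0}

```text
t: 10.68
eef_pos: [534.9, 9.7, 16.7]
tcp_rot: [-3.141, 0.0, 1.549]
ft_force: [0.0, 0.7, 0.2]
opening: 0.996
grip_force: 0.0
```

>>> carry_out:
  moves:
    - {"slide":[0,0,0],"spin":0}
    - {"slide":[0,0,0],"spin":0}
    - {"slide":[0,0,0],"spin":0}
    - {"slide":[0,0,0],"spin":0}
    - {"slide":[0,0,0],"spin":0}
    - {"slide":[0,0,0],"spin":0}
    - {"slide":[0,0,0],"spin":0}
    - {"slide":[0,0,0],"spin":0}
    - {"slide":[0,0,0],"spin":0}
    - {"slide":[0,0,0],"spin":0}
  hand: 1

```text
t: 11.52
eef_pos: [535.1, 10.2, 16.7]
tcp_rot: [-3.141, 0.0, 1.55]
ft_force: [-1.0, 1.0, 1.4]
opening: 0.52
grip_force: 30.0
```

>>> carry_out:
  moves:
    - {"slide":[0,0,-0.03],"spin":0}
    - {"slide":[0,0,-0.05],"spin":0}
    - {"slide":[0,0,-0.08],"spin":0}
    - {"slide":[0,0,-0.08],"spin":0.025}
    - {"slide":[0,0,-0.08],"spin":0.025}
    - {"slide":[0,0,-0.08],"spin":0.025}
    - {"slide":[0,0,-0.08],"spin":0.025}
    - {"slide":[0,0,-0.08],"spin":0}
    - {"slide":[0,0,-0.03],"spin":0}
    - {"slide":[0,0,0],"spin":0}

```text
t: 12.35
eef_pos: [536.1, 10.2, 255.6]
tcp_rot: [3.136, 0.0, 1.497]
ft_force: [0.3, -0.7, -2.4]
opening: 0.52
grip_force: 30.0
```

```bash
python3 -c "
from h import *
go(427.3,-322,250,85.8)"
```

```text
pos [536.1  10.2 255.6] yaw 85.8 total slide shares [-0.8481 -0.2105  0.0139] rows>= 9 spin total 0.0
```

>>> carry_out:
  moves:
    - {"slide":[-0.077,-0.019,0],"spin":0}
    - {"slide":[-0.077,-0.019,0],"spin":0}
    - {"slide":[-0.077,-0.019,0],"spin":0}
    - {"slide":[-0.077,-0.019,0],"spin":0}
    - {"slide":[-0.077,-0.019,0],"spin":0}
    - {"slide":[-0.077,-0.019,0],"spin":0}
    - {"slide":[-0.077,-0.019,0],"spin":0}
    - {"slide":[-0.077,-0.019,0],"spin":0}
    - {"slide":[-0.077,-0.019,0],"spin":0}
    - {"slide":[-0.077,-0.019,0],"spin":0}
    - {"slide":[-0.077,-0.019,0],"spin":0}
    - {"slide":[0,0,0],"spin":0}

```text
t: 13.35
eef_pos: [425.1, -325.4, 250.6]
tcp_rot: [-3.139, -0.0, 1.494]
ft_force: [-0.1, 0.6, -2.9]
opening: 0.516
grip_force: 30.0
```

>>> carry_out:
  moves:
    - {"slide":[0,0,0],"spin":0}
    - {"slide":[0,0,0],"spin":0}

```text
t: 13.52
eef_pos: [426.6, -321.0, 251.4]
tcp_rot: [-3.14, -0.002, 1.497]
ft_force: [0.2, 0.5, -2.8]
opening: 0.519
grip_force: 30.0
```

```bash
python3 -c "
from h import *
go(427.3,-322,93.5,85.8);c=cam('wrist','w3.png')"
```

```text
pos [ 426.6 -321.   251.4] yaw 85.76 total slide shares [-0.0023  0.002   0.3948] rows>= 4 spin total -0.0013
```

View pics/w3.png

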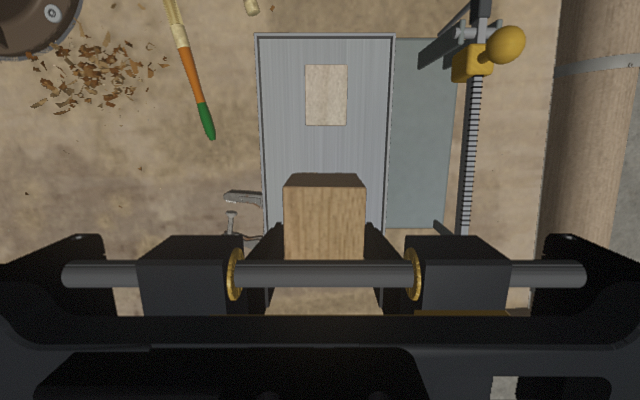

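The brown blank hangs squarely over the tray, and the pale one lies inside it at (326,95). I'll lower and release.

>>> carry_out:
  moves:
    - {"slide":[0,0.002,0.07],"spin":0}
    - {"slide":[0,0,0.08],"spin":0}
    - {"slide":[0,0,0.08],"spin":0}
    - {"slide":[0,0,0.08],"spin":0}
    - {"slide":[0,0,0.04],"spin":0}
    - {"slide":[0,0,0.02],"spin":0}
    - {"slide":[0,0,0.015],"spin":0}
    - {"slide":[0,0,0.012],"spin":0}
    - {"slide":[0,0,0],"spin":0}
    - {"slide":[0,0,0],"spin":0}
    - {"slide":[0,0,0],"spin":0}

```text
t: 14.48
eef_pos: [428.1, -321.8, 94.8]
tcp_rot: [3.14, 0.001, 1.497]
ft_force: [0.1, 0.7, -1.9]
opening: 0.517
grip_force: 30.0
```

>>> carry_out:
  moves:
    - {"slide":[0,0,0],"spin":0}
    - {"slide":[0,0,0],"spin":0}
    - {"slide":[0,0,0],"spin":0}
    - {"slide":[0,0,0],"spin":0}
    - {"slide":[0,0,0],"spin":0}
    - {"slide":[0,0,0],"spin":0}
    - {"slide":[0,0,-0.03],"spin":0}
    - {"slide":[0,0,-0.07],"spin":0}
    - {"slide":[0,0,-0.1],"spin":0}
    - {"slide":[0,0,-0.1],"spin":0}
    - {"slide":[0,0,-0.1],"spin":0}
    - {"slide":[0,0,-0.06],"spin":0}
  hand: 0.15

```text
t: 15.48
eef_pos: [428.2, -322.0, 282.2]
tcp_rot: [3.138, 0.003, 1.497]
ft_force: [-0.1, -0.6, 0.0]
opening: 0.849
grip_force: 0.0
```

```bash
cat >> h.py <<'E'
def ball(c, lo=None, view=None):
    h=cv2.cvtColor(c['color'],cv2.COLOR_RGB2HSV)
    m=cv2.inRange(h,(15,140,90),(28,255,255)); 
    x0,y0,x1,y1=view or (0,0,640,400); k=np.zeros_like(m);k[y0:y1,x0:x1]=m[y0:y1,x0:x1]
    cs,_=cv2.findContours(k,cv2.RETR_EXTERNAL,cv2.CHAIN_APPROX_NONE)
    return [(tuple(np.round(cv2.minEnclosingCircle(q)[0],1)),round(cv2.minEnclosingCircle(q)[1],1),cv2.contourArea(q)) for q in cs if cv2.contourArea(q)>20]
E
python3 -c "
from h import *
c=cam('top','top3.png'); print(ball(c,view=(365,165,480,200)),proj(c,(583,-204.4,196)))
go(583,-204.4,285,85.8);go(583,-204.4,179,85.8)
im=c['color'][165:285,355:490,::-1]
cv2.imwrite('pics/crop4.png',cv2.resize(im,None,fx=5,fy=5,interpolation=cv2.INTER_CUBIC))"
```

```text
[((np.float64(395.2), np.float64(184.2)), 6.4, 84.0)] (np.float64(396.61519933007304), np.float64(181.96452312719154))
pos [ 429.1 -322.8  285.4] yaw 85.8 total slide shares [0.3233 0.3621 0.0009] rows>= 5 spin total 0.0
pos [ 429.1 -322.8  285.4] yaw 85.8 total slide shares [0.3233 0.3621 0.2659] rows>= 6 spin total 0.0
```

View pics/crop4.png

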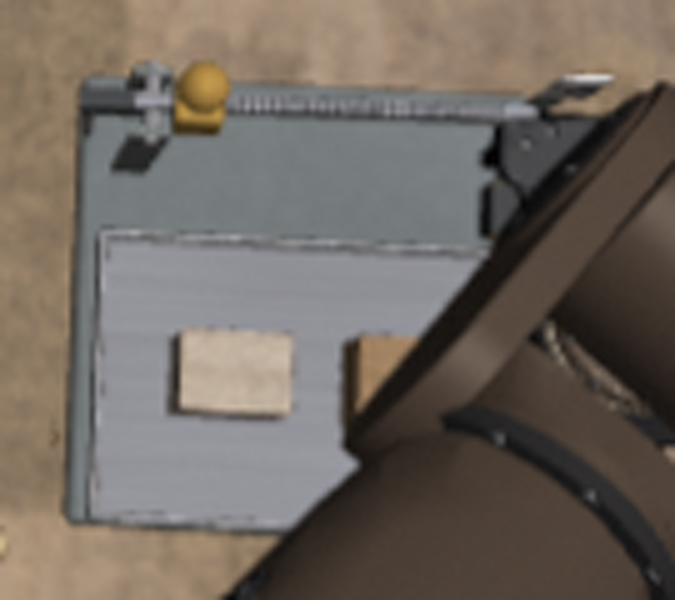

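Both blanks lie on the tray. The ball is at crop (204,87), tilted about 3 mm toward +y because the pan is heavy. I'll go over it.

>>> carry_out:
  moves:
    - {"slide":[0.04,0.045,0],"spin":0}
    - {"slide":[0.06,0.065,0],"spin":0}
    - {"slide":[0.06,0.065,0],"spin":0}
    - {"slide":[0.06,0.065,0],"spin":0}
    - {"slide":[0.06,0.065,0],"spin":0}
    - {"slide":[0.05,0.056,0],"spin":0}
    - {"slide":[0,0,0],"spin":0}
    - {"slide":[0,0,0],"spin":0}
    - {"slide":[0,0,0],"spin":0}

```text
t: 16.28
eef_pos: [581.0, -200.6, 277.5]
tcp_rot: [-3.141, 0.0, 1.498]
ft_force: [0.1, -0.6, -0.5]
opening: 0.852
grip_force: 0.0
```

```bash
python3 -c "
from h import *
go(583,-201.3,179,85.8);c=cam('wrist','w4.png');print(ball(c),proj(c,(583,-201.3,196)))"
```

```text
pos [ 581.  -200.6  277.5] yaw 85.81 total slide shares [-0.0013  0.005   0.2461] rows>= 3 spin total 0.0005
[((np.float64(471.8), np.float64(291.9)), 8.5, 51.5), ((np.float64(175.0), np.float64(292.0)), 9.2, 60.0), ((np.float64(476.0), np.float64(268.5)), 11.9, 44.0), ((np.float64(173.0), np.float64(268.3)), 12.7, 64.0), ((np.float64(324.0), np.float64(192.7)), 16.4, 573.5), ((np.float64(26.0), np.float64(162.0)), 5.8, 47.5), ((np.float64(65.5), np.float64(157.5)), 5.7, 37.0), ((np.float64(116.0), np.float64(165.5)), 24.6, 207.0)] (np.float64(324.3190996615852), np.float64(197.54922904303558))
```

View pics/w4.png

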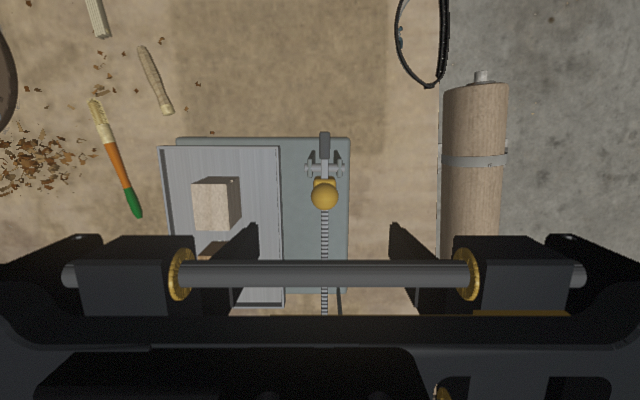

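The ball is at (324,196), as predicted (324,197). I'll descend and grip it.

>>> carry_out:
  moves:
    - {"slide":[0,0.005,0.04],"spin":0}
    - {"slide":[0,0,0.06],"spin":0}
    - {"slide":[0,0,0.06],"spin":0}
    - {"slide":[0,0,0.04],"spin":0}
    - {"slide":[0,0,0.03],"spin":0}
    - {"slide":[0,0,0.014],"spin":0}
    - {"slide":[0,0,0],"spin":0}
    - {"slide":[0,0,0],"spin":0}

```text
t: 17.0
eef_pos: [583.3, -201.3, 180.9]
tcp_rot: [3.141, 0.0, 1.497]
ft_force: [0.7, -0.3, 0.3]
opening: 0.851
grip_force: 0.0
```

>>> carry_out:
  moves:
    - {"slide":[0,0,0],"spin":0}
    - {"slide":[0,0,0],"spin":0}
    - {"slide":[0,0,0],"spin":0}
    - {"slide":[0,0,0],"spin":0}
    - {"slide":[0,0,0],"spin":0}
    - {"slide":[0,0,0],"spin":0}
    - {"slide":[0,0,0],"spin":0}
    - {"slide":[0,0,0],"spin":0}
    - {"slide":[0,0,0],"spin":0}
    - {"slide":[0,0,0],"spin":0}
    - {"slide":[0,0,0],"spin":0}
    - {"slide":[0,0,0],"spin":0}
  hand: 0.9

```text
t: 18.0
eef_pos: [583.5, -200.7, 180.3]
tcp_rot: [3.142, 0.0, 1.497]
ft_force: [1.2, 0.3, 0.2]
opening: 0.114
grip_force: 0.0
```

The gripper missed the ball (opening 0.11). I'll look.

```bash
python3 -c "
from h import *
c=cam('wrist'); t=cam('top'); s=cam('side');print(state()['eef_pos'],ball(t,view=(365,165,480,200)),ball(c),proj(c,(583,-201,196)),proj(s,(583,-201,196)))
cv2.imwrite('pics/m1.png',np.vstack([c['color'][100:320,160:560,::-1],cv2.resize(t['color'][150:250,350:490,::-1],(400,286)) ]))"
```

```text
[ 583.44414061 -200.68159701  180.32154615] [] [((np.float64(300.0), np.float64(290.0)), 9.1, 32.5), ((np.float64(346.5), np.float64(279.0)), 21.0, 65.0), ((np.float64(300.5), np.float64(268.0)), 11.0, 43.0), ((np.float64(321.5), np.float64(223.3)), 26.1, 963.0), ((np.float64(3.0), np.float64(165.0)), 5.8, 49.5), ((np.float64(61.0), np.float64(175.5)), 31.5, 368.0)] (np.float64(321.1854831113967), np.float64(230.75121948376534)) (np.float64(371.4590965163552), np.float64(180.04651158285552))
```

View pics/m1.png

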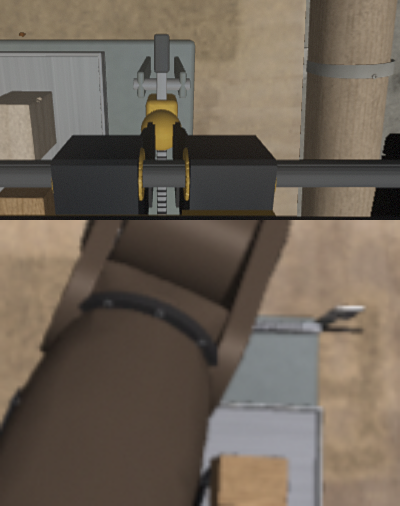

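```bash
python3 -c "
from h import *
c=cam('wrist');s=state();p=s['eef_pos'];y=s['tcp_rot'][2];ax=np.array([np.cos(y),np.sin(y),0]);print(s['tcp_rot'],s['opening'])
for dx in(-10,0,10):
  for dz in(0,19): print(dx,dz,np.round(proj(c,p+ax*dx+np.array([0,0,dz])),1))
R=np.array(c['R']);print('cam',-R.T@np.array(c['t']).ravel()-p,R[2])
im=c['color'][190:310,270:370,::-1]
cv2.imwrite('pics/m2.png',cv2.resize(im,None,fx=5,fy=5,interpolation=cv2.INTER_CUBIC))"
```

```text
[3.14154834e+00 1.07349948e-04 1.49744338e+00] 0.10236711112926832
-10 0 [321.9 235.6]
-10 19 [321.8 245.7]
0 0 [321.9 222.9]
0 19 [321.8 232. ]
10 0 [321.9 209.9]
10 19 [321.8 217.9]
cam [  6.12426282  69.14122643 205.11310887] [-0.01738042 -0.24365807 -0.96970545]
```

View pics/m2.png

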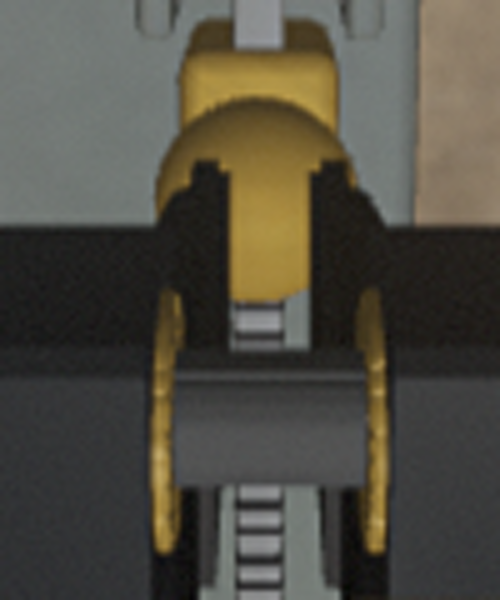

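The fingers closed above the ball without touching it: the ball lies behind the fingertips in the picture and the pad force is 0. I'll open, go about 18 mm lower and grip again.

>>> carry_out:
  moves:
    - {"slide":[0,0,0],"spin":0}
    - {"slide":[0,0,0],"spin":0}
    - {"slide":[0,0,0],"spin":0}
    - {"slide":[0,0,0],"spin":0}
    - {"slide":[0,0,0],"spin":0}
    - {"slide":[0,0,0.015],"spin":0}
    - {"slide":[0,0,0.015],"spin":0}
    - {"slide":[0,0,0.015],"spin":0}
    - {"slide":[0,0,0],"spin":0}
    - {"slide":[0,0,0],"spin":0}
  hand: 0.3

```text
t: 19.03
eef_pos: [583.2, -200.6, 161.7]
tcp_rot: [-3.141, -0.0, 1.497]
ft_force: [0.4, 0.2, 0.2]
opening: 0.689
grip_force: 0.0
```

>>> carry_out:
  moves:
    - {"slide":[0,0,0],"spin":0}
    - {"slide":[0,0,0],"spin":0}
    - {"slide":[0,0,0],"spin":0}
    - {"slide":[0,0,0],"spin":0}
    - {"slide":[0,0,0],"spin":0}
    - {"slide":[0,0,0],"spin":0}
    - {"slide":[0,0,0],"spin":0}
    - {"slide":[0,0,0],"spin":0}
    - {"slide":[0,0,0],"spin":0}
    - {"slide":[0,0,0],"spin":0}
  hand: 0.9

```text
t: 19.87
eef_pos: [581.8, -200.3, 162.3]
tcp_rot: [-3.138, -0.001, 1.498]
ft_force: [-8.5, 1.2, 4.2]
opening: 0.277
grip_force: 30.0
```

The ball is gripped (26 mm). I'll slide it 60 mm outward.

>>> carry_out:
  moves:
    - {"slide":[-0.015,0,0.001],"spin":0}
    - {"slide":[-0.015,0,0.001],"spin":0}
    - {"slide":[-0.015,0,0.001],"spin":0}
    - {"slide":[-0.015,0,0.001],"spin":0}
    - {"slide":[-0.015,0,0.001],"spin":0}
    - {"slide":[-0.015,0,0.001],"spin":0}
    - {"slide":[-0.015,0,0],"spin":0}
    - {"slide":[-0.015,0,0],"spin":0}
    - {"slide":[-0.015,0,0],"spin":0}
    - {"slide":[-0.015,0,0],"spin":0}
    - {"slide":[0,0,0],"spin":0}
    - {"slide":[0,0,0],"spin":0}

```text
t: 20.87
eef_pos: [577.3, -260.7, 159.5]
tcp_rot: [-3.138, -0.0, 1.497]
ft_force: [-8.3, -1.3, 2.2]
opening: 0.27
grip_force: 30.0
```

>>> carry_out:
  moves:
    - {"slide":[0,0,0],"spin":0}
    - {"slide":[0,0,0],"spin":0}
    - {"slide":[0,0,0],"spin":0}
    - {"slide":[0,0,0],"spin":0}
    - {"slide":[0,0,0],"spin":0}
    - {"slide":[0,0,0],"spin":0}
    - {"slide":[0,0,-0.03],"spin":0}
    - {"slide":[0,0,-0.07],"spin":0}
    - {"slide":[0,0,-0.08],"spin":0}
    - {"slide":[0,0,-0.08],"spin":0}
    - {"slide":[0,0,-0.03],"spin":0}
    - {"slide":[0,0,0],"spin":0}
  hand: 0.2

```text
t: 21.87
eef_pos: [580.0, -261.0, 279.5]
tcp_rot: [3.136, 0.003, 1.498]
ft_force: [0.5, -0.1, 0.6]
opening: 0.798
grip_force: 0.0
```

>>> carry_out:
  moves:
    - {"slide":[0.08,0,-0.02],"spin":0}
    - {"slide":[0.08,0,-0.02],"spin":0}
    - {"slide":[0.08,0,0],"spin":0}
    - {"slide":[0.08,0,0],"spin":0}
    - {"slide":[0.08,0,0],"spin":0}
    - {"slide":[0,0,0],"spin":0}
    - {"slide":[0,0,0],"spin":0}
    - {"slide":[0,0,0],"spin":0}
    - {"slide":[0,0,0],"spin":0}
    - {"slide":[0,0,0],"spin":0}
    - {"slide":[0,0,0],"spin":0}
    - {"slide":[0,0,0],"spin":0}

```text
t: 22.87
eef_pos: [590.7, -101.7, 291.8]
tcp_rot: [-3.141, 0.0, 1.496]
ft_force: [0.1, 0.2, 0.2]
opening: 0.8
grip_force: 0.0
```

```bash
python3 -c "
from h import *
c=cam('top');s=cam('side');go(583,-204,200);print(ball(c,view=(365,150,480,215)))
print([np.round(proj(k,(x,y,150))) for k in (c,s) for x,y in [(591,-430),(577,-425)]])
a=cv2.resize(c['color'][150:280,345:490,::-1],None,fx=4,fy=4,interpolation=cv2.INTER_CUBIC)
cv2.imwrite('pics/top5.png',c['color'][:,:,::-1]);cv2.imwrite('pics/side5.png',s['color'][:,:,::-1])
u,v=map(int,proj(s,(585,-425,150)))
b=cv2.resize(s['color'][v-25:v+25,u-30:u+30,::-1],None,fx=4,fy=4,interpolation=cv2.INTER_CUBIC);print(u,v,a.shape,b.shape)
o=np.zeros((520,800,3),np.uint8);o[:,:580]=a;o[:200,580:]=b[:,:220];cv2.imwrite('pics/m3.png',o)"
```

```text
pos [ 590.7 -101.4  291.8] yaw 85.76 total slide shares [-0.2573 -0.0003  0.2296] rows>= 4 spin total None
[((np.float64(416.0), np.float64(185.0)), 7.1, 89.0)]
[array([477., 180.]), array([476., 185.]), array([436., 186.]), array([436., 189.])]
435 187 (520, 580, 3) (200, 240, 3)
```

View pics/m3.png

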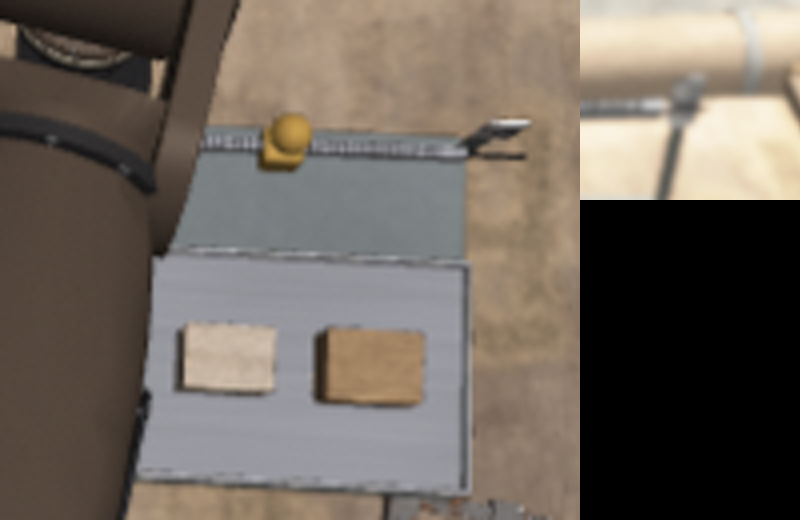

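The poise moved: the ball is at view (292,132), and both blanks lie on the tray. The pointer is at (525,155), too coarse to read here, so I'll bring the wrist camera near the dial.

```bash
python3 -c "
from h import *
go(400,-470,150)"
```

```text
pos [ 590.7 -101.4  291.8] yaw 85.76 total slide shares [-0.9544 -0.4074  0.3546] rows>= 11 spin total None
```

>>> carry_out:
  moves:
    - {"slide":[-0.08,-0.034,0],"spin":0}
    - {"slide":[-0.08,-0.034,0],"spin":0}
    - {"slide":[-0.08,-0.034,0],"spin":0}
    - {"slide":[-0.08,-0.034,0],"spin":0}
    - {"slide":[-0.08,-0.034,0],"spin":0}
    - {"slide":[-0.08,-0.034,0],"spin":0}
    - {"slide":[-0.08,-0.034,0],"spin":0}
    - {"slide":[-0.08,-0.034,0],"spin":0}
    - {"slide":[-0.08,-0.034,0],"spin":0}
    - {"slide":[-0.08,-0.034,0],"spin":0}
    - {"slide":[-0.08,-0.034,0],"spin":0}
    - {"slide":[-0.08,-0.034,0],"spin":0}

```text
t: 23.97
eef_pos: [398.7, -473.5, 292.1]
tcp_rot: [3.141, 0.0, 1.497]
ft_force: [0.3, 0.1, 0.1]
opening: 0.8
grip_force: 0.0
```

>>> carry_out:
  moves:
    - {"slide":[0,0,0.06],"spin":0}
    - {"slide":[0,0,0.08],"spin":0}
    - {"slide":[0,0,0.08],"spin":0}
    - {"slide":[0,0,0.08],"spin":0}
    - {"slide":[0,0,0.04],"spin":0}
    - {"slide":[0,0,0],"spin":0}
    - {"slide":[0,0,0],"spin":0}
    - {"slide":[0,0,0],"spin":0}

```text
t: 24.63
eef_pos: [400.3, -472.6, 157.4]
tcp_rot: [3.14, 0.002, 1.497]
ft_force: [1.2, 0.4, 0.3]
opening: 0.8
grip_force: 0.0
```

```bash
python3 -c "
from h import *
print(state()['eef_pos'].round(1))
c=cam('wrist');cv2.imwrite('pics/dial1.png',c['color'][:,:,::-1]);np.save('d1.npy',c,allow_pickle=True)
for z in(133,150,167): print(z,np.round(proj(c,(578,-425,z))),np.round(proj(c,(577,-430,z))))
u,v=map(int,proj(c,(578,-425,150)))
g=cv2.cvtColor(c['color'],cv2.COLOR_RGB2GRAY)
m=(g[v-45:v+45,u-60:min(u+60,640)]<45).astype(np.uint8)
n,l,st,ce=cv2.connectedComponentsWithStats(m)
for s in st[1:]:
  if s[4]>15: print(s[:2]+[u-60,v-45],s[2:])
m=((g[v-45:v+45,u-60:min(u+60,640)]>190)).astype(np.uint8)
n,l,st,ce=cv2.connectedComponentsWithStats(m)
for s in st[1:]:
  if s[4]>15: print('W',s[:2]+[u-60,v-45],s[2:])
"
```

```text
[ 400.3 -472.6  157.4]
133 [548. 138.] [545. 144.]
150 [565. 139.] [563. 146.]
167 [586. 140.] [584. 148.]
[557  93] [ 13  42 286]
[574  94] [ 12  38 173]
[505 107] [ 49  17 646]
[585 111] [ 7 19 52]
[596 111] [ 7 19 51]
[567 113] [ 5 17 34]
```

```bash
python3 -c "
import cv2
im=cv2.imread('pics/dial1.png')[75:175,500:640];cv2.imwrite('pics/dial1c.png',cv2.resize(im,None,fx=5.7,fy=5.7,interpolation=cv2.INTER_CUBIC))"
```

```text
(no output)
```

View pics/dial1c.png

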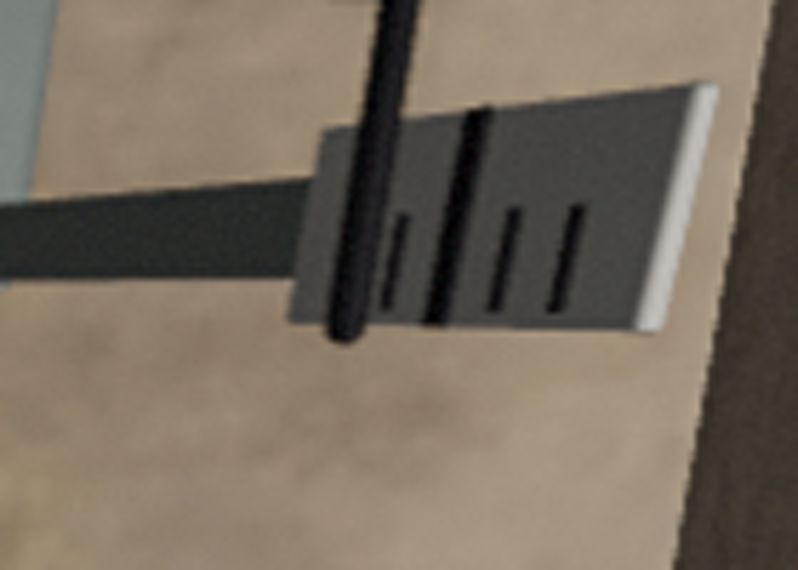

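The pointer tip is at (560.5,133.8) and the long mark's lower end at (576.3,131.5). The pointer lies in front of the dial, so I'll correct for parallax.

```bash
cat >> h.py <<'E'
def tipz(c,u,v,pan=(431,-271.8),yaw=np.radians(-4.2),bx=146):
    o,w=ray(c,u,v); n=np.array([np.cos(yaw),np.sin(yaw),0])
    k=(bx-n@(o-np.array([*pan,0])))/(n@w); return (o+k*w).round(1)
E
python3 -c "
from h import *
c=np.load('d1.npy',allow_pickle=True).item()
for bx in(143,146,149): print(bx,tipz(c,560.5,133.3,bx=bx))
m=onz(c,576.3,131.5,150);n=np.array([np.cos(-.0733),np.sin(-.0733)]);print('mark',m,n@(m[:2]-[431,-271.8]))
t=cam('top');b=ball(t,view=(365,150,480,215));print(b,onz(t,*b[0][0],196))
for bx in(155,158,161): print('ticks at',bx,[tipz(c,u,v,bx=bx)[2] for u,v in[(568,129),(576.3,131.5),(587,129),(597,129)]])
R=np.array(c['R']);print(-R.T@np.array(c['t']).ravel())
"
```

```text
143 [ 563.5 -419.8  163.4]
146 [ 566.5 -420.1  159.6]
149 [ 569.5 -420.4  155.8]
mark [ 585.09004113 -420.48885807  150.        ] 164.56540817937886
[((np.float64(416.2), np.float64(184.8)), 6.7, 88.5)] [ 574.00488049 -255.71331052  196.        ]
ticks at 155 [np.float64(154.1), np.float64(161.3), np.float64(169.0), np.float64(176.1)]
ticks at 158 [np.float64(150.4), np.float64(157.8), np.float64(165.6), np.float64(172.8)]
ticks at 161 [np.float64(146.7), np.float64(154.2), np.float64(162.2), np.float64(169.5)]
[ 406.18706096 -403.13159415  362.424484  ]
```

>>> carry_out:
  moves:
    - {"slide":[0,0.05,-0.03],"spin":0}
    - {"slide":[0,0.07,-0.02],"spin":0}
    - {"slide":[0,0.07,0],"spin":0}
    - {"slide":[0,0.07,0],"spin":0}
    - {"slide":[0,0.07,0],"spin":0}
    - {"slide":[0,0.07,0],"spin":0}
    - {"slide":[0,0,0],"spin":0}
    - {"slide":[0,0,0],"spin":0}
    - {"slide":[0,0,0],"spin":0}

```text
t: 25.48
eef_pos: [559.2, -483.7, 176.6]
tcp_rot: [3.141, 0.001, 1.498]
ft_force: [-0.0, -1.1, 0.3]
opening: 0.798
grip_force: 0.0
```

```bash
python3 -c "
from h import *
print(state()['eef_pos'].round(1))
c=cam('wrist','dial2.png');np.save('d2.npy',c,allow_pickle=True)
u,v=map(int,proj(c,(566.5,-420,158)));print(u,v)
g=cv2.cvtColor(c['color'],cv2.COLOR_RGB2GRAY)
for th in(35,50):
  m=(g[v-50:v+40,u-50:u+50]<th).astype(np.uint8)
  n,l,st,ce=cv2.connectedComponentsWithStats(m)
  for s in st[1:]:
    if s[4]>15: print(th,s[:2]+[u-50,v-50],s[2:])
print(g[v-40:v+24:3,u-24:u+40:3])
"
```

```text
[ 559.2 -483.7  176.6]
325 133
50 [324  83] [  4  52 163]
[[127 128 129 128 127 129 127 132  44  59 132 132 130 130 130 131 132 134
  132 115 136 135]
 [126 128 129 129 130 129 129 132  40  60 131 131 131 131 130 131 132 111
  184 102 140 133]
 [127 130 128 128 128 127 128 132  42  59 132 128 132 131 131 132  71  71
  186 105 139 131]
 [128 129 129 127 129 128 130 133  46  60 131 130 132 130 132 135  41  71
  188 100 135 128]
 [126 128 128 128 129 132 129 133  43  60 131 130 132 131 133 134  47  70
  188  98 131 126]
 [128 127 127 130 131 132 132 133  39  61 131 132 131 133 134 136  48  72
  190 111 130 126]
 [129 128 130 129 130 133 132 134  42  62 133 132 133 132 136 120  52  69
  193  95 130 129]
 [130 130 130 130 132 133 132 133  44  66 130 131 134 132 116  51  45  66
  196  92 127 130]
 [129 130 130 131 132 132 132 135  43  70 131 131 132 133  96  53  51  66
  196  96 129 127]
 [130 129 130 132 132 132 131 134  45  73 131 130 131 132  94  56  59  66
  196  95 130 128]
 [126 128 127 129 129 129 129 132  44  69 129 129 129 129  93  55  58  71
  197  98 134 131]
 [112 112 113 113 1
[... 304 characters left out ...]
9 132 130 139 142 136 140 141
  130 135 131 134]
 [126 124 129 138 144 145 145 138 137 140 140 133 134 142 144 141 140 139
  127 130 133 131]
 [128 128 131 141 144 144 142 137 136 141 145 137 140 144 143 141 136 132
  126 128 133 133]
 [126 131 136 142 142 140 139 137 135 141 150 146 140 140 145 135 132 128
  128 130 131 131]
 [127 131 138 142 145 142 143 142 142 142 144 145 143 136 133 131 128 127
  129 129 132 134]
 [130 132 139 144 146 144 145 144 143 141 145 143 145 134 130 130 128 125
  131 133 132 132]
 [127 130 139 144 147 148 146 142 147 143 144 141 140 129 132 136 129 128
  132 138 134 131]
 [129 132 138 140 148 150 147 144 145 139 143 141 139 134 137 137 133 135
  134 138 137 135]]
```

```bash
python3 -c "
from h import *
a=np.load('d1.npy',allow_pickle=True).item();b=np.load('d2.npy',allow_pickle=True).item()
for va in(133.3,135): print(tri(a,(560.5,va),b,(326,135)))
R=np.array(b['R']);print(-R.T@np.array(b['t']).ravel())
"
```

```text
(array([ 566.89050698, -420.57034349,  159.09359301]), np.float64(0.8437965760443277))
(array([ 566.84886898, -421.12514738,  159.36021477]), np.float64(0.2839533876175506))
[ 565.22037499 -414.38711965  381.70568557]
```

The tip is at z≈159 mm, 9 mm above the mark, and both views agree. The poise therefore needs about 8 mm more. I'll grip it again.

>>> carry_out:
  moves:
    - {"slide":[0,0,-0.08],"spin":0}
    - {"slide":[0,0,-0.1],"spin":0}
    - {"slide":[0,0,-0.08],"spin":0}
    - {"slide":[0.09,0.005,0],"spin":0}
    - {"slide":[0.09,0.005,0],"spin":0}
    - {"slide":[0.09,0,0],"spin":0}
    - {"slide":[0.09,0,0],"spin":0}
    - {"slide":[0.09,0,0],"spin":0}
    - {"slide":[0.09,0,0],"spin":0}
    - {"slide":[0.015,0,0],"spin":0}
    - {"slide":[0,0,0],"spin":0}
    - {"slide":[0,0,0],"spin":0}

```text
t: 26.53
eef_pos: [579.3, -263.2, 280.7]
tcp_rot: [3.141, 0.001, 1.497]
ft_force: [-0.0, 0.1, 0.2]
opening: 0.801
grip_force: 0.0
```

```bash
python3 -c "
from h import *
c=cam('wrist');print([b for b in ball(c) if b[2]>200],proj(c,(579,-259.5,197)));go(579,-260.5,162)
h=cv2.cvtColor(c['color'],cv2.COLOR_RGB2HSV);m=cv2.inRange(h,(15,140,90),(28,255,255))[150:240,280:370]
r=np.where(m.any(1))[0]+150;k=np.where(m.any(0))[0]+280;print(r.min(),r.max(),k.min(),k.max())"
```

```text
[((np.float64(321.5), np.float64(187.4)), 16.8, 565.5), ((np.float64(108.0), np.float64(125.0)), 26.4, 224.0)] (np.float64(321.6116165878423), np.float64(192.9185017061691))
pos [ 579.3 -263.8  280.3] yaw 85.74 total slide shares [ 0.0083 -0.0014  0.2959] rows>= 3 spin total None
173 204 309 334
```

>>> carry_out:
  moves:
    - {"slide":[0.0065,0,0.04],"spin":0}
    - {"slide":[0.0065,0,0.07],"spin":0}
    - {"slide":[0,0,0.07],"spin":0}
    - {"slide":[0,0,0.06],"spin":0}
    - {"slide":[0,0,0.04],"spin":0}
    - {"slide":[0,0,0.015],"spin":0}
    - {"slide":[0,0,0],"spin":0}
    - {"slide":[0,0,0],"spin":0}

```text
t: 27.25
eef_pos: [580.2, -258.5, 162.5]
tcp_rot: [3.141, 0.0, 1.496]
ft_force: [0.9, 0.1, 0.4]
opening: 0.801
grip_force: 0.0
```

>>> carry_out:
  moves:
    - {"slide":[0,0,0],"spin":0}
    - {"slide":[0,0,0],"spin":0}
    - {"slide":[0,0,0],"spin":0}
    - {"slide":[0,0,0],"spin":0}
    - {"slide":[0,0,0],"spin":0}
    - {"slide":[0,0,0],"spin":0}
    - {"slide":[0,0,0],"spin":0}
    - {"slide":[0,0,0],"spin":0}
    - {"slide":[0,0,0],"spin":0}
    - {"slide":[0,0,0],"spin":0}
  hand: 0.9

```text
t: 28.08
eef_pos: [577.5, -256.9, 161.1]
tcp_rot: [-3.135, -0.001, 1.498]
ft_force: [-11.8, -0.6, 0.3]
opening: 0.28
grip_force: 30.0
```

>>> carry_out:
  moves:
    - {"slide":[-0.005,0,0],"spin":0}
    - {"slide":[-0.005,0,0.002],"spin":0}
    - {"slide":[-0.005,0,0.002],"spin":0}
    - {"slide":[-0.005,0,0.002],"spin":0}
    - {"slide":[0,0,0],"spin":0}
    - {"slide":[0,0,0],"spin":0}
    - {"slide":[0,0,0],"spin":0}
    - {"slide":[0,0,0],"spin":0}

```text
t: 28.75
eef_pos: [576.9, -264.8, 158.7]
tcp_rot: [-3.135, -0.002, 1.498]
ft_force: [-11.0, 1.0, 0.5]
opening: 0.274
grip_force: 30.0
```

>>> carry_out:
  moves:
    - {"slide":[0,0,0],"spin":0}
    - {"slide":[0,0,0],"spin":0}
    - {"slide":[0,0,0],"spin":0}
    - {"slide":[0,0,0],"spin":0}
    - {"slide":[0,0,0],"spin":0}
    - {"slide":[0,0,0],"spin":0}
    - {"slide":[0,0,-0.03],"spin":0}
    - {"slide":[0,0,-0.07],"spin":0}
    - {"slide":[0,0,-0.08],"spin":0}
    - {"slide":[0,0,-0.08],"spin":0}
    - {"slide":[0,0,-0.04],"spin":0}
    - {"slide":[0,0,0],"spin":0}
  hand: 0.2

```text
t: 29.75
eef_pos: [580.6, -265.9, 283.9]
tcp_rot: [3.135, 0.003, 1.498]
ft_force: [1.1, -0.4, 0.0]
opening: 0.801
grip_force: 0.0
```

```bash
python3 -c "
from h import *
go(400.3,-472.6,157.4)"
```

```text
pos [ 580.6 -265.9  283.9] yaw 85.8 total slide shares [-0.5483 -0.4118  0.3162] rows>= 8 spin total None
```

>>> carry_out:
  moves:
    - {"slide":[-0.055,-0.041,0],"spin":0}
    - {"slide":[-0.055,-0.041,0],"spin":0}
    - {"slide":[-0.055,-0.041,0],"spin":0}
    - {"slide":[-0.055,-0.041,0],"spin":0}
    - {"slide":[-0.055,-0.041,0],"spin":0}
    - {"slide":[-0.055,-0.041,0],"spin":0}
    - {"slide":[-0.055,-0.041,0],"spin":0}
    - {"slide":[-0.055,-0.041,0],"spin":0}
    - {"slide":[-0.055,-0.041,0],"spin":0}
    - {"slide":[-0.053,-0.041,0],"spin":0}
    - {"slide":[0,0,0.06],"spin":0}
    - {"slide":[0,0,0.08],"spin":0}

```text
t: 30.75
eef_pos: [399.2, -473.7, 224.0]
tcp_rot: [3.139, 0.003, 1.495]
ft_force: [0.7, 0.4, -0.8]
opening: 0.801
grip_force: 0.0
```

>>> carry_out:
  moves:
    - {"slide":[0,0,0.08],"spin":0}
    - {"slide":[0,0,0.06],"spin":0}
    - {"slide":[0,0,0.036],"spin":0}
    - {"slide":[0,0,0],"spin":0}
    - {"slide":[0,0,0],"spin":0}
    - {"slide":[0,0,0],"spin":0}

```text
t: 31.25
eef_pos: [400.1, -472.3, 153.9]
tcp_rot: [3.141, 0.001, 1.498]
ft_force: [0.4, -0.5, 0.1]
opening: 0.797
grip_force: 0.0
```

```bash
cat > tip.py <<'E'
from h import *
c=cam('wrist','dial3.png');print(state()['eef_pos'].round(1),state()['t'])
u,v=map(int,proj(c,(566.8,-421,152)));print('pred tip z150',np.round(proj(c,(566.8,-421,150)),1))
g=cv2.cvtColor(c['color'],cv2.COLOR_RGB2GRAY);x0,y0=u-50,v-50
m=(g[y0:v+40,x0:min(u+55,640)]<45).astype(np.uint8)
n,l,st,ce=cv2.connectedComponentsWithStats(m)
for i,s in enumerate(st[1:],1):
  if s[4]>15:
    yb=s[1]+s[3]-1; xs=np.where(l[yb-4:yb-1]==i)[1]
    a=xs.mean()+x0; print(s[0]+x0,s[1]+y0,s[2:], 'bottom',a.round(1),yb+y0,'tip',tipz(c,a,yb+y0,bx=146.5))
E
python3 tip.py; python3 -c "
from h import *
c=cam('top');print(ball(c,view=(365,150,480,215)))"
```

```text
[ 400.2 -472.4  154.3] 31.3
pred tip z150 [554.1 134.9]
506 84 [  63   52 1109] bottom 556.7 135 tip [ 566.9 -421.   152.1]
578 94 [ 13  39 181] bottom 580.7 132 tip [ 567.1 -418.6  170.9]
601 111 [ 7 20 55] bottom 602.9 130 tip [ 567.2 -417.2  185.5]
571 113 [ 5 17 37] bottom 571.7 129 tip [ 567.2 -416.9  163.7]
590 112 [ 7 19 50] bottom 591.5 130 tip [ 567.2 -417.3  178.2]
[((np.float64(418.5), np.float64(185.5)), 7.1, 91.0)]
```

```bash
python3 - <<'E'
from h import *
a=np.load('d1.npy',allow_pickle=True).item();b=np.load('d2.npy',allow_pickle=True).item()
for bx in (158,161,164.5): print(bx,[tipz(a,u,v,bx=bx)[2] for u,v in[(568,129),(576.3,131.5),(587,129),(597,129)]],'dial bottom/top edge',tipz(a,552,130,bx=bx)[2],tipz(a,612,131,bx=bx)[2])
# in top-down view: face edges
g=cv2.cvtColor(b['color'],cv2.COLOR_RGB2GRAY);print(g[110:132:4,334:362])
for z in(130,150,170): print(z,[round(proj(b,(x,-420,z))[0],1) for x in(579,582,585)])
E
```

```text
158 [np.float64(150.4), np.float64(157.8), np.float64(165.6), np.float64(172.8)] dial bottom/top edge 135.8 182.9
161 [np.float64(146.7), np.float64(154.2), np.float64(162.2), np.float64(169.5)] dial bottom/top edge 131.9 179.8
164.5 [np.float64(142.5), np.float64(150.1), np.float64(158.2), np.float64(165.7)] dial bottom/top edge 127.3 176.2
[[132 132 133 133 131 133 133 133 132 133 133 135 135 121  76  50  64  74
   71  86 173 192 194 179  99 108 130 131]
 [131 132 133 134 132 133 132 135 134 116  58  50  51  59  57  45  50  58
   66  87 175 196 195 177  92 107 129 127]
 [131 131 131 131 132 132 131 134 134  95  53  52  56  56  45  51  58  59
   68  97 181 197 196 158  96 111 128 127]
 [132 130 131 130 132 132 133 133 135  95  52  51  54  57  51  60  55  59
   71 113 184 196 194 144  93 133 134 132]
 [114 114 114 116 114 113 114 116 114 116 114 114 114  56  43  53  50  61
   77 126 188 195 190 136 127 130 132 134]
 [123 122 125 128 129 132 134 135 139 136 131 131 128  94  59  52  66  65
   80 143 192 196 190 128 127 130 132 133]]
130 [np.float64(340.0), np.float64(343.6), np.float64(347.1)]
150 [np.float64(341.4), np.float64(345.3), np.float64(349.2)]
170 [np.float64(343.2), np.float64(347.4), np.float64(351.6)]
```

The tip is now about 2 mm above the mark, which is inside the 5 mm tolerance. I'll trim it by 2 mm to gain margin.

```bash
python3 -c "
from h import *
go(577,-265,281)"
```

```text
pos [ 400.2 -472.4  154.3] yaw 85.8 total slide shares [ 0.5494  0.4028 -0.3167] rows>= 8 spin total None
```

>>> carry_out:
  moves:
    - {"slide":[0,0,-0.1],"spin":0}
    - {"slide":[0,0,-0.1],"spin":0}
    - {"slide":[0,0,-0.1],"spin":0}
    - {"slide":[0.07,0.05,-0.016],"spin":0}
    - {"slide":[0.07,0.05,0],"spin":0}
    - {"slide":[0.07,0.05,0],"spin":0}
    - {"slide":[0.07,0.05,0],"spin":0}
    - {"slide":[0.07,0.05,0],"spin":0}
    - {"slide":[0.07,0.05,0],"spin":0}
    - {"slide":[0.07,0.05,0],"spin":0}
    - {"slide":[0.059,0.053,0],"spin":0}
    - {"slide":[0,0,0],"spin":0}

```text
t: 32.35
eef_pos: [579.8, -260.9, 280.5]
tcp_rot: [3.139, -0.0, 1.501]
ft_force: [1.1, -0.3, 0.7]
opening: 0.799
grip_force: 0.0
```

>>> carry_out:
  moves:
    - {"slide":[0,0,0.04],"spin":0}
    - {"slide":[0,0,0.07],"spin":0}
    - {"slide":[0,0,0.07],"spin":0}
    - {"slide":[0,0,0.06],"spin":0}
    - {"slide":[0,0,0.04],"spin":0}
    - {"slide":[0,0,0.02],"spin":0}
    - {"slide":[0,0,0],"spin":0}
    - {"slide":[0,0,0],"spin":0}
    - {"slide":[0,0,0],"spin":0}

```text
t: 33.1
eef_pos: [577.3, -265.2, 161.1]
tcp_rot: [3.139, 0.001, 1.497]
ft_force: [1.4, -0.4, -0.4]
opening: 0.802
grip_force: 0.0
```

>>> carry_out:
  moves:
    - {"slide":[0,0,0],"spin":0}
    - {"slide":[0,0,0],"spin":0}
    - {"slide":[0,0,0],"spin":0}
    - {"slide":[0,0,0],"spin":0}
    - {"slide":[0,0,0],"spin":0}
    - {"slide":[0,0,0],"spin":0}
    - {"slide":[0,0,0],"spin":0}
    - {"slide":[0,0,0],"spin":0}
    - {"slide":[0,0,0],"spin":0}
    - {"slide":[0,0,0],"spin":0}
  hand: 0.9

```text
t: 33.93
eef_pos: [576.9, -264.8, 159.6]
tcp_rot: [3.141, 0.0, 1.497]
ft_force: [1.6, -0.5, 0.5]
opening: 0.28
grip_force: 30.0
```

>>> carry_out:
  moves:
    - {"slide":[-0.003,0,0],"spin":0}
    - {"slide":[-0.003,0,0],"spin":0}
    - {"slide":[0,0,0],"spin":0}
    - {"slide":[0,0,0],"spin":0}
    - {"slide":[0,0,0],"spin":0}
    - {"slide":[0,0,0],"spin":0}

```text
t: 34.43
eef_pos: [576.7, -267.3, 159.6]
tcp_rot: [3.141, 0.0, 1.497]
ft_force: [2.4, -0.4, -0.1]
opening: 0.279
grip_force: 30.0
```

>>> carry_out:
  moves:
    - {"slide":[0,0,0],"spin":0}
    - {"slide":[0,0,0],"spin":0}
    - {"slide":[0,0,0],"spin":0}
    - {"slide":[0,0,0],"spin":0}
    - {"slide":[0,0,0],"spin":0}
    - {"slide":[0,0,0],"spin":0}
    - {"slide":[0,0,-0.03],"spin":0}
    - {"slide":[0,0,-0.07],"spin":0}
    - {"slide":[0,0,-0.08],"spin":0}
    - {"slide":[0,0,-0.08],"spin":0}
    - {"slide":[0,0,-0.04],"spin":0}
    - {"slide":[0,0,0],"spin":0}
  hand: 0.2

```text
t: 35.43
eef_pos: [577.5, -267.7, 283.8]
tcp_rot: [3.136, 0.003, 1.497]
ft_force: [0.2, -0.6, 0.1]
opening: 0.796
grip_force: 0.0
```

```bash
python3 -c "
from h import *
go(400.3,-472.6,155)"
```

```text
pos [ 577.5 -267.7  283.8] yaw 85.8 total slide shares [-0.5433 -0.4043  0.322 ] rows>= 8 spin total None
```

>>> carry_out:
  moves:
    - {"slide":[-0.055,-0.041,0],"spin":0}
    - {"slide":[-0.055,-0.041,0],"spin":0}
    - {"slide":[-0.055,-0.041,0],"spin":0}
    - {"slide":[-0.055,-0.041,0],"spin":0}
    - {"slide":[-0.055,-0.041,0],"spin":0}
    - {"slide":[-0.055,-0.041,0],"spin":0}
    - {"slide":[-0.055,-0.041,0],"spin":0}
    - {"slide":[-0.055,-0.041,0],"spin":0}
    - {"slide":[-0.055,-0.041,0],"spin":0}
    - {"slide":[-0.05,-0.035,0],"spin":0}
    - {"slide":[0,0,0.06],"spin":0}
    - {"slide":[0,0,0.08],"spin":0}

```text
t: 36.43
eef_pos: [398.7, -474.4, 223.9]
tcp_rot: [3.139, 0.003, 1.495]
ft_force: [1.5, -0.7, -0.8]
opening: 0.803
grip_force: 0.0
```

>>> carry_out:
  moves:
    - {"slide":[0,0,0.08],"spin":0}
    - {"slide":[0,0,0.06],"spin":0}
    - {"slide":[0,0,0.042],"spin":0}
    - {"slide":[0,0,0],"spin":0}
    - {"slide":[0,0,0],"spin":0}
    - {"slide":[0,0,0],"spin":0}

```text
t: 36.93
eef_pos: [399.6, -473.1, 151.5]
tcp_rot: [3.141, 0.001, 1.497]
ft_force: [-0.6, -1.0, 1.2]
opening: 0.8
grip_force: 0.0
```

```bash
python3 tip.py; python3 -c "
from h import *
c=cam('top','top6.png')
im=c['color'][205:285,365:475]; h=cv2.cvtColor(im,cv2.COLOR_RGB2HSV)
m=cv2.inRange(h,(5,45,90),(25,255,255)); n,l,st,ce=cv2.connectedComponentsWithStats(m)
for s in st[1:]:
  if s[4]>60: print(s[:2]+[365,205],s[2:])
go(434.7,-222,281)"
```

```text
[ 399.7 -473.2  151.9] 36.9833
pred tip z150 [557.6 133.8]
509 83 [  61   52 1016] bottom 556.8 134 tip [ 566.9 -421.2  149.2]
582 93 [ 14  39 189] bottom 584.7 131 tip [ 567.1 -418.8  170.8]
594 110 [ 7 19 54] bottom 596.0 128 tip [ 567.2 -417.   178. ]
606 109 [ 7 20 57] bottom 607.1 128 tip [ 567.2 -416.9  185. ]
565 112 [ 5 17 34] bottom 566.5 128 tip [ 567.2 -417.1  156.4]
574 111 [ 6 18 39] bottom 575.5 128 tip [ 567.2 -417.   163.5]
[365 205] [  5  55 220]
[447 205] [ 28  80 921]
[391 231] [23 11 86]
[427 232] [ 24  19 440]
[379 249] [ 43  36 821]
pos [ 399.7 -473.2  152.1] yaw 85.8 total slide shares [ 0.6326  0.0412 -0.3223] rows>= 7 spin total None
```

The pointer rests within 1 mm of the mark and the hand is off, so the weighing is done. Next I'll move the blanks into the drawer.

```bash
python3 -c "
from h import *
c=cam('top')
for q,z in [([(183,325),(275,325),(275,391),(183,388)],133),([(328,328),(424,331),(424,404),(326,400)],130)]:
  print(np.mean([onz(c,u/4+344.6,v/4+149.6,z) for u,v in q],0).round(1))
"
```

```text
[ 436.1 -220.4  133. ]
[ 428.4 -320.2  130. ]
```

>>> carry_out:
  moves:
    - {"slide":[0,0,-0.1],"spin":0}
    - {"slide":[0,0,-0.1],"spin":0}
    - {"slide":[0,0,-0.1],"spin":0}
    - {"slide":[0.07,0.005,0],"spin":0}
    - {"slide":[0.07,0.005,0],"spin":0}
    - {"slide":[0.07,0.005,0],"spin":0}
    - {"slide":[0.07,0.005,0],"spin":0}
    - {"slide":[0.07,0.005,0],"spin":0}
    - {"slide":[0.07,0.005,0],"spin":0}
    - {"slide":[0.07,0.005,0],"spin":0}
    - {"slide":[0.07,0.005,0],"spin":0}
    - {"slide":[0.07,0,0],"spin":0}

```text
t: 38.08
eef_pos: [434.1, -221.3, 271.7]
tcp_rot: [3.14, 0.001, 1.497]
ft_force: [0.6, 0.4, 0.3]
opening: 0.8
grip_force: 0.0
```

>>> carry_out:
  moves:
    - {"slide":[0,0,0],"spin":0}
    - {"slide":[0,0,0],"spin":0}
  hand: 0

```text
t: 38.25
eef_pos: [434.1, -221.7, 271.8]
tcp_rot: [3.14, 0.001, 1.5]
ft_force: [-1.0, -0.9, 0.2]
opening: 0.888
grip_force: 0.0
```

```bash
python3 -c "
from h import *
go(435.5,-222,92)"
```

```text
pos [ 434.1 -221.7  271.8] yaw 85.92 total slide shares [-4.000e-04  3.500e-03  4.496e-01] rows>= 5 spin total None
```

>>> carry_out:
  moves:
    - {"slide":[0,0.003,0.05],"spin":0}
    - {"slide":[0,0,0.08],"spin":0}
    - {"slide":[0,0,0.09],"spin":0}
    - {"slide":[0,0,0.09],"spin":0}
    - {"slide":[0,0,0.06],"spin":0}
    - {"slide":[0,0,0.04],"spin":0}
    - {"slide":[0,0,0.03],"spin":0}
    - {"slide":[0,0,0.015],"spin":0}
    - {"slide":[0,0,0],"spin":0}
    - {"slide":[0,0,0],"spin":0}

```text
t: 39.08
eef_pos: [435.2, -223.4, 89.1]
tcp_rot: [3.141, 0.0, 1.497]
ft_force: [-0.5, -0.5, 0.4]
opening: 1.0
grip_force: 0.0
```

>>> carry_out:
  moves:
    - {"slide":[0,0,0],"spin":0}
    - {"slide":[0,0,0],"spin":0}
    - {"slide":[0,0,0],"spin":0}
    - {"slide":[0,0,0],"spin":0}
    - {"slide":[0,0,0],"spin":0}
    - {"slide":[0,0,0],"spin":0}
    - {"slide":[0,0,0],"spin":0}
    - {"slide":[0,0,0],"spin":0}
    - {"slide":[0,0,0],"spin":0}
    - {"slide":[0,0,0],"spin":0}
  hand: 1

```text
t: 39.92
eef_pos: [435.1, -222.7, 88.7]
tcp_rot: [3.141, 0.0, 1.497]
ft_force: [-0.5, -0.5, 0.0]
opening: 0.466
grip_force: 30.0
```

>>> carry_out:
  moves:
    - {"slide":[0,0,-0.03],"spin":0}
    - {"slide":[0,0,-0.05],"spin":0}
    - {"slide":[0,0,-0.08],"spin":0}
    - {"slide":[0,0,-0.08],"spin":0}
    - {"slide":[0,0,-0.08],"spin":0}
    - {"slide":[0,0,-0.08],"spin":-0.08}
    - {"slide":[0,0,-0.05],"spin":-0.08}
    - {"slide":[0,0,0],"spin":-0.02}
    - {"slide":[0,0,0],"spin":0}

```text
t: 40.67
eef_pos: [435.0, -222.6, 268.9]
tcp_rot: [3.141, 0.001, 1.592]
ft_force: [0.4, -0.6, -1.9]
opening: 0.469
grip_force: 30.0
```

```bash
python3 -c "
from h import *
go(483,320,270,91.2)"
```

```text
pos [ 435.  -222.6  268.9] yaw 91.2 total slide shares [ 1.3537  0.1484 -0.0028] rows>= 14 spin total -0.0001
```

>>> carry_out:
  moves:
    - {"slide":[0.06,0.02,0],"spin":0}
    - {"slide":[0.08,0.02,0],"spin":0}
    - {"slide":[0.08,0.02,0],"spin":0}
    - {"slide":[0.08,0.02,0],"spin":0}
    - {"slide":[0.08,0.02,0],"spin":0}
    - {"slide":[0.08,0.02,0],"spin":0}
    - {"slide":[0.08,0.02,0],"spin":0}
    - {"slide":[0.08,0,0],"spin":0}
    - {"slide":[0.08,0,0],"spin":0}
    - {"slide":[0.08,0,0],"spin":0}
    - {"slide":[0.08,0,0],"spin":0}
    - {"slide":[0.08,0,0],"spin":0}

```text
t: 41.67
eef_pos: [482.2, 155.9, 266.7]
tcp_rot: [-3.138, 0.001, 1.591]
ft_force: [0.1, 0.1, -1.2]
opening: 0.471
grip_force: 30.0
```

>>> carry_out:
  moves:
    - {"slide":[0.08,0,0],"spin":0}
    - {"slide":[0.08,0,0],"spin":0}
    - {"slide":[0.08,0,0],"spin":0}
    - {"slide":[0.08,0,0],"spin":0}
    - {"slide":[0.06,0,0],"spin":0}
    - {"slide":[0.03,0,0],"spin":0}
    - {"slide":[0,0,0],"spin":0}
    - {"slide":[0,0,0],"spin":0}
    - {"slide":[0,0,0],"spin":0}

```text
t: 42.42
eef_pos: [479.7, 317.3, 267.9]
tcp_rot: [-3.14, 0.001, 1.591]
ft_force: [0.9, -0.4, -0.6]
opening: 0.47
grip_force: 30.0
```

```bash
python3 -c "
from h import *
print(state()['opening']);go(481,320,30,91.2)"
```

```text
0.46960017196389847
pos [479.7 317.3 267.9] yaw 91.15 total slide shares [0.0066 0.0035 0.5948] rows>= 6 spin total -0.0017
```

>>> carry_out:
  moves:
    - {"slide":[0,0.0035,0.05],"spin":0}
    - {"slide":[0,0,0.09],"spin":0}
    - {"slide":[0,0,0.09],"spin":0}
    - {"slide":[0,0,0.09],"spin":0}
    - {"slide":[0,0,0.09],"spin":0}
    - {"slide":[0,0,0.08],"spin":0}
    - {"slide":[0,0,0.05],"spin":0}
    - {"slide":[0,0,0.03],"spin":0}
    - {"slide":[0,0,0.02],"spin":0}
    - {"slide":[0,0,0.003],"spin":0}
    - {"slide":[0,0,0],"spin":0}
    - {"slide":[0,0,0],"spin":0}

```text
t: 43.42
eef_pos: [481.7, 318.2, 32.4]
tcp_rot: [3.14, -0.0, 1.591]
ft_force: [-0.3, 0.2, -1.4]
opening: 0.472
grip_force: 30.0
```

>>> carry_out:
  moves:
    - {"slide":[0,0,0],"spin":0}
    - {"slide":[0,0,0],"spin":0}
    - {"slide":[0,0,0],"spin":0}
    - {"slide":[0,0,0],"spin":0}
    - {"slide":[0,0,0],"spin":0}
    - {"slide":[0,0,-0.03],"spin":0}
    - {"slide":[0,0,-0.07],"spin":0}
    - {"slide":[0,0,-0.1],"spin":0}
    - {"slide":[0,0,-0.1],"spin":0}
    - {"slide":[0,0,-0.1],"spin":0}
    - {"slide":[0,0,-0.1],"spin":0.08}
    - {"slide":[0,0,-0.1],"spin":0.1}
  hand: 0.3

```text
t: 44.42
eef_pos: [480.7, 318.2, 273.8]
tcp_rot: [3.141, -0.0, 1.496]
ft_force: [0.1, 1.0, -0.6]
opening: 0.702
grip_force: 0.0
```

```bash
python3 -c "
from h import *
go(428,-321,270,85.8)
c=cam('top')
im=c['color'][205:285,365:475]
print([np.array(onz(c,439,241.7,130)).round(1)])
h=cv2.cvtColor(im,cv2.COLOR_RGB2HSV);m=cv2.inRange(h,(5,80,90),(25,255,255)); n,l,st,ce=cv2.connectedComponentsWithStats(m)
for s,e in zip(st[1:],ce[1:]):
  if s[4]>60: print(s[:2]+[365,205],s[2:],onz(c,e[0]+365,e[1]+205,130).round(1))"
```

```text
pos [480.7 318.2 273.8] yaw 85.71 total slide shares [-1.6035 -0.0117  0.0095] rows>= 16 spin total -0.0031
[array([ 426.5, -321.6,  130. ])]
[464 229] [11 10 61] [ 446.8 -401.1  130. ]
[427 232] [ 24  19 424] [ 427.8 -320.1  130. ]
[401 273] [ 19  12 140] [ 326.8 -236.   130. ]
```

>>> carry_out:
  moves:
    - {"slide":[-0.06,0,0],"spin":0}
    - {"slide":[-0.085,0,0],"spin":0}
    - {"slide":[-0.085,0,0],"spin":0}
    - {"slide":[-0.085,0,0],"spin":0}
    - {"slide":[-0.085,0,0],"spin":0}
    - {"slide":[-0.085,0,0],"spin":0}
    - {"slide":[-0.085,0,0],"spin":0}
    - {"slide":[-0.085,0,0],"spin":0}
    - {"slide":[-0.085,0,0],"spin":0}
    - {"slide":[-0.085,0,0],"spin":0}
    - {"slide":[-0.085,0,0],"spin":0}
    - {"slide":[-0.085,0,0],"spin":0}
  hand: 0

```text
t: 45.47
eef_pos: [451.5, -80.1, 271.5]
tcp_rot: [3.141, 0.0, 1.498]
ft_force: [0.7, -0.2, 0.2]
opening: 1.0
grip_force: 0.0
```

>>> carry_out:
  moves:
    - {"slide":[-0.085,0,0],"spin":0}
    - {"slide":[-0.085,0,0],"spin":0}
    - {"slide":[-0.085,0,0],"spin":0}
    - {"slide":[-0.085,0,0],"spin":0}
    - {"slide":[-0.085,0,0],"spin":0}
    - {"slide":[-0.085,0,0],"spin":0}
    - {"slide":[-0.06,0,0],"spin":0}
    - {"slide":[-0.038,0,0],"spin":0}
    - {"slide":[0,0,0],"spin":0}
    - {"slide":[0,0,0],"spin":0}

```text
t: 46.3
eef_pos: [434.0, -320.8, 271.2]
tcp_rot: [-3.141, -0.001, 1.497]
ft_force: [-0.4, -0.2, -0.5]
opening: 1.0
grip_force: 0.0
```

```bash
python3 -c "
from h import *
go(428,-320.5,93,85.8)"
```

```text
pos [ 434.  -320.8  271.2] yaw 85.75 total slide shares [-3.000e-04 -1.500e-02  4.454e-01] rows>= 5 spin total -0.0018
```

>>> carry_out:
  moves:
    - {"slide":[0,-0.0075,0.05],"spin":0}
    - {"slide":[0,-0.0075,0.08],"spin":0}
    - {"slide":[0,0,0.09],"spin":0}
    - {"slide":[0,0,0.09],"spin":0}
    - {"slide":[0,0,0.06],"spin":0}
    - {"slide":[0,0,0.04],"spin":0}
    - {"slide":[0,0,0.025],"spin":0}
    - {"slide":[0,0,0.012],"spin":0}
    - {"slide":[0,0,0],"spin":0}
    - {"slide":[0,0,0],"spin":0}

```text
t: 47.13
eef_pos: [428.7, -320.5, 93.6]
tcp_rot: [3.141, 0.001, 1.498]
ft_force: [0.5, -0.3, 0.3]
opening: 1.001
grip_force: 0.0
```

>>> carry_out:
  moves:
    - {"slide":[0,0,0],"spin":0}
    - {"slide":[0,0,0],"spin":0}
    - {"slide":[0,0,0],"spin":0}
    - {"slide":[0,0,0],"spin":0}
    - {"slide":[0,0,0],"spin":0}
    - {"slide":[0,0,0],"spin":0}
    - {"slide":[0,0,0],"spin":0}
    - {"slide":[0,0,0],"spin":0}
    - {"slide":[0,0,0],"spin":0}
    - {"slide":[0,0,0],"spin":0}
  hand: 1

```text
t: 47.97
eef_pos: [428.1, -320.7, 92.7]
tcp_rot: [-3.142, 0.0, 1.497]
ft_force: [0.4, -0.4, 1.2]
opening: 0.521
grip_force: 30.0
```

>>> carry_out:
  moves:
    - {"slide":[0,0,-0.03],"spin":0}
    - {"slide":[0,0,-0.05],"spin":0}
    - {"slide":[0,0,-0.08],"spin":0}
    - {"slide":[0,0,-0.08],"spin":0}
    - {"slide":[0,0,-0.08],"spin":0}
    - {"slide":[0,0,-0.08],"spin":-0.08}
    - {"slide":[0,0,-0.05],"spin":-0.08}
    - {"slide":[0,0,0],"spin":-0.02}
    - {"slide":[0,0,0],"spin":0}

```text
t: 48.72
eef_pos: [428.1, -320.5, 272.7]
tcp_rot: [3.141, 0.001, 1.592]
ft_force: [0.3, -0.6, -2.9]
opening: 0.521
grip_force: 30.0
```

```bash
python3 -c "
from h import *
go(483,210,270,91.2)"
```

```text
pos [ 428.1 -320.5  272.7] yaw 91.19 total slide shares [1.3231 0.1648 0.0067] rows>= 13 spin total -0.0003
```

>>> carry_out:
  moves:
    - {"slide":[0.06,0.02,0],"spin":0}
    - {"slide":[0.08,0.02,0],"spin":0}
    - {"slide":[0.08,0.02,0],"spin":0}
    - {"slide":[0.08,0.02,0],"spin":0}
    - {"slide":[0.08,0.02,0],"spin":0}
    - {"slide":[0.08,0.02,0],"spin":0}
    - {"slide":[0.08,0.02,0],"spin":0}
    - {"slide":[0.08,0.02,0],"spin":0}
    - {"slide":[0.08,0.005,0],"spin":0}
    - {"slide":[0.08,0,0],"spin":0}
    - {"slide":[0.08,0,0],"spin":0}
    - {"slide":[0.08,0,0],"spin":0}

```text
t: 49.72
eef_pos: [485.2, 58.2, 270.5]
tcp_rot: [-3.138, -0.0, 1.59]
ft_force: [0.2, -0.8, -2.8]
opening: 0.52
grip_force: 30.0
```

>>> carry_out:
  moves:
    - {"slide":[0.08,0,0],"spin":0}
    - {"slide":[0.08,0,0],"spin":0}
    - {"slide":[0.08,0,0],"spin":0}
    - {"slide":[0.08,0,0],"spin":0}
    - {"slide":[0.05,0,0],"spin":0}
    - {"slide":[0.02,0,0],"spin":0}
    - {"slide":[0,0,0],"spin":0}
    - {"slide":[0,0,0],"spin":0}
    - {"slide":[0,0,0],"spin":0}

```text
t: 50.47
eef_pos: [482.9, 211.6, 272.0]
tcp_rot: [-3.14, 0.001, 1.591]
ft_force: [-0.9, -0.7, -2.7]
opening: 0.52
grip_force: 30.0
```

```bash
python3 -c "
from h import *
print(state()['opening']);go(482,210,31,91.2)
c=cam('wrist','w9.png');print(np.round(proj(c,(481,318,72))))"
```

```text
0.5200407647666807
pos [482.9 211.6 272. ] yaw 91.13 total slide shares [-0.0039 -0.0024  0.6024] rows>= 6 spin total -0.0022
[323.  97.]
```

>>> carry_out:
  moves:
    - {"slide":[0,-0.002,0.05],"spin":0}
    - {"slide":[0,0,0.09],"spin":0}
    - {"slide":[0,0,0.09],"spin":0}
    - {"slide":[0,0,0.09],"spin":0}
    - {"slide":[0,0,0.09],"spin":0}
    - {"slide":[0,0,0.09],"spin":0}
    - {"slide":[0,0,0.05],"spin":0}
    - {"slide":[0,0,0.03],"spin":0}
    - {"slide":[0,0,0.02],"spin":0}
    - {"slide":[0,0,0.002],"spin":0}
    - {"slide":[0,0,0],"spin":0}
    - {"slide":[0,0,0],"spin":0}

```text
t: 51.52
eef_pos: [482.9, 212.5, 32.8]
tcp_rot: [3.14, -0.0, 1.591]
ft_force: [0.7, -0.7, -2.8]
opening: 0.521
grip_force: 30.0
```

>>> carry_out:
  moves:
    - {"slide":[0,0,0],"spin":0}
    - {"slide":[0,0,0],"spin":0}
    - {"slide":[0,0,0],"spin":0}
    - {"slide":[0,0,0],"spin":0}
    - {"slide":[0,0,0],"spin":0}
    - {"slide":[0,0,-0.03],"spin":0}
    - {"slide":[0,0,-0.07],"spin":0}
    - {"slide":[0,0,-0.1],"spin":0}
    - {"slide":[0,0,-0.1],"spin":0}
    - {"slide":[0,0,-0.1],"spin":0}
    - {"slide":[0,0,-0.1],"spin":0}
    - {"slide":[0,0,0],"spin":0}
  hand: 0.25

```text
t: 52.52
eef_pos: [484.6, 213.5, 239.3]
tcp_rot: [3.131, -0.003, 1.592]
ft_force: [0.3, 0.7, 0.1]
opening: 0.751
grip_force: 0.0
```

>>> carry_out:
  moves:
    - {"slide":[-0.08,0,0],"spin":0}
    - {"slide":[-0.1,0,0],"spin":0}
    - {"slide":[-0.1,0,0],"spin":0}
    - {"slide":[-0.1,0,0],"spin":0}
    - {"slide":[-0.1,0,0],"spin":0}
    - {"slide":[-0.1,0,0],"spin":0}
    - {"slide":[-0.05,0,0],"spin":0}
    - {"slide":[0,0,0],"spin":0}

```text
t: 53.18
eef_pos: [487.5, -42.7, 231.7]
tcp_rot: [3.142, 0.001, 1.588]
ft_force: [0.0, 0.5, -0.6]
opening: 0.75
grip_force: 0.0
```

```bash
python3 -c "
from h import *
print(state()['eef_pos'])
c=cam('top','top7.png');h=cv2.cvtColor(c['color'],cv2.COLOR_RGB2HSV)
for p in [(481,318,72),(482,210,69)]:
  u,v=map(int,proj(c,p));print(p,(u,v),h[v,u])
u0,v0,u1,v1=180,190,280,262
print('bg',h[215,230],h[245,230])
# segment blanks vs drawer wood by saturation/hue
s=h[v0:v1,u0:u1,1];print(s[::4,::4])"
```

```text
[487.51776227 -42.71152959 231.6711646 ]
(481, 318, 72) (211, 229) [ 14  55 184]
(482, 210, 69) (249, 228) [ 15 102 158]
bg [ 17 111 174] [ 17 109 201]
[[112 113 113 112 113 111 112 112 111 111 112 110 110 109 109 110 110 109
  110 109 110 109 109 109 106]
 [112 111 111 112 111 111 111 112 111 110 111 111 111 111 110 111 111 109
  109 109 109 109 109 111 112]
 [111 112 112 114 114 110 112 112 112 112 107 110 107 111 114 111 109 105
  114 117 118 110 111 115 111]
 [ 67 111 113 115 109 111 113 116 114 113 112 112 112 113 111 111 112 110
  109 110 110 109 110 109 115]
 [ 66 110 116 112 112 111 111 111 113 112 111 110 112 111 111 111 110 110
  109 109 108 109 110 110 112]
 [ 65 112 116 111 113 113 111 111 111 110 111 111 111 112 112 110 110 110
  111 111 110 109 107 110 111]
 [ 67 111 114 111 114 112 111 112 111 113 110 111 111 111 110 108 111 111
  111 109 110 109 108 109 104]
 [ 73 110 113 113 112 112 111 112 111 111 110 113 112 111 110 111 110 109
  108 109 109 109 109 108 106]
 [ 68 111 114 112 112 105  65  59  46  52  51  98 111 111 112 103 102 106
  103 102 103 109 109 109 109]
 [ 
[... 242 characters left out ...]
50  49  49  51 110 109 111 104 103 102
  102 102 103 109 108 108 111]
 [ 66 111 114 111 111 113 108  93 101 107 107 108 111 110 111 111 111 110
  108 110 109 110 110 108 110]
 [ 68 111 113 112 111 111 111 112 112 113 111 111 111 112 111 110 110 109
  109 108 110 109 110 110 107]
 [ 63 111 111 112 113 112 111 111 112 110 111 111 111 112 111 109 111 108
  108 110 109 111 110 109  95]
 [ 65 111 114 112 111 113 111 110 112 111 111 111 112 114 116 120 126 127
  133 143 147 147 153 152 150]
 [157 154 156 156 156 154 154 154 155 153 154 153 152 152 154 140  92 160
  158 154 156 120  94  96  86]
 [ 71  73  82  70  71  75  78  78  79  73  78  77  78  76  77  77  78  77
   77  76  73  74  73  71  77]]
```

Both blanks are in the drawer where predicted: pale at (211,229), brown at (249,228). Next I'll shut the drawer with closed fingers.

```bash
python3 -c "
from h import *
go(352,262,232,91)"
```

```text
pos [487.4 -41.  231.7] yaw 91.01 total slide shares [ 0.7633 -0.3251 -0.0008] rows>= 8 spin total 0.0003
```

>>> carry_out:
  moves:
    - {"slide":[0.08,-0.034,0],"spin":0}
    - {"slide":[0.08,-0.034,0],"spin":0}
    - {"slide":[0.08,-0.034,0],"spin":0}
    - {"slide":[0.08,-0.034,0],"spin":0}
    - {"slide":[0.08,-0.034,0],"spin":0}
    - {"slide":[0.08,-0.034,0],"spin":0}
    - {"slide":[0.08,-0.034,0],"spin":0}
    - {"slide":[0.08,-0.034,0],"spin":0}
    - {"slide":[0.08,-0.034,0],"spin":0}
    - {"slide":[0.043,-0.02,0],"spin":0}
    - {"slide":[0,0,0],"spin":0}
    - {"slide":[0,0,0],"spin":0}
  hand: 1

```text
t: 54.23
eef_pos: [349.7, 264.3, 231.8]
tcp_rot: [-3.141, 0.0, 1.595]
ft_force: [0.5, -0.7, -0.8]
opening: 0.014
grip_force: 0.0
```

>>> carry_out:
  moves:
    - {"slide":[0,0,0.06],"spin":0}
    - {"slide":[0,0,0.09],"spin":0}
    - {"slide":[0,0,0.09],"spin":0}
    - {"slide":[0,0,0.09],"spin":0}
    - {"slide":[0,0,0.09],"spin":0}
    - {"slide":[0,0,0.05],"spin":0}
    - {"slide":[0,0,0.02],"spin":0}
    - {"slide":[0,0,0],"spin":0}
    - {"slide":[0,0,0],"spin":0}

```text
t: 54.98
eef_pos: [351.2, 262.9, 36.4]
tcp_rot: [3.141, 0.0, 1.591]
ft_force: [-1.0, -0.0, 0.2]
opening: 0.002
grip_force: 0.0
```

>>> carry_out:
  moves:
    - {"slide":[0,0.02,0],"spin":0}
    - {"slide":[0,0.02,0],"spin":0}
    - {"slide":[0,0.025,0],"spin":0}
    - {"slide":[0,0.03,0],"spin":0}
    - {"slide":[0,0.035,0],"spin":0}
    - {"slide":[0,0.035,0],"spin":0}
    - {"slide":[0,0.035,0],"spin":0}
    - {"slide":[0,0.035,0],"spin":0}
    - {"slide":[0,0.035,0],"spin":0}
    - {"slide":[0,0.035,0],"spin":0}
    - {"slide":[0,0.035,0],"spin":0}
    - {"slide":[0,0.02,0],"spin":0}

```text
t: 55.98
eef_pos: [496.9, 266.0, 36.2]
tcp_rot: [3.141, -0.0, 1.591]
ft_force: [-1.4, 0.4, 2.1]
opening: 0.006
grip_force: 0.9
```

>>> carry_out:
  moves:
    - {"slide":[0,0.014,0],"spin":0}
    - {"slide":[0,0.014,0],"spin":0}
    - {"slide":[0,0.012,0],"spin":0}
    - {"slide":[0,0,0],"spin":0}

```text
t: 56.32
eef_pos: [511.6, 266.4, 36.0]
tcp_rot: [3.141, -0.0, 1.592]
ft_force: [0.5, -0.4, -0.7]
opening: 0.001
grip_force: 0.0
```

>>> carry_out:
  moves:
    - {"slide":[0,0.01,0],"spin":0}
    - {"slide":[0,0.01,0],"spin":0}
    - {"slide":[0,0.01,0],"spin":0}
    - {"slide":[0,0.01,0],"spin":0}
    - {"slide":[0,0,0],"spin":0}

```text
t: 56.73
eef_pos: [527.8, 266.8, 35.9]
tcp_rot: [3.14, -0.0, 1.592]
ft_force: [0.5, 0.8, 0.4]
opening: 0.005
grip_force: 0.0
```

```bash
python3 -c "
from h import *
c=cam('top','top8.png');s=cam('side');im=c['color'];h=cv2.cvtColor(im,cv2.COLOR_RGB2HSV)
m=((h[...,1]>140)&(h[...,0]<15))[150:262,170:290];r,k=np.where(m);print(r.min()+150,r.max()+150)
for col in (190,265): 
  rr=np.where(m[:,col-170])[0]+150; print(col,rr,[onz(c,col,v,90)[:2].round() for v in (rr.min(),rr.max())] if len(rr) else '')"
```

```text
203 211
190 [] 
265 [204 205 206 207 208 209 210] [array([549., 161.]), array([531., 161.])]
```

>>> carry_out:
  moves:
    - {"slide":[0,0.008,0],"spin":0}
    - {"slide":[0,0.008,0],"spin":0}
    - {"slide":[0,0.008,0],"spin":0}
    - {"slide":[0,0,0],"spin":0}

```text
t: 57.17
eef_pos: [537.1, 267.0, 35.9]
tcp_rot: [3.141, -0.0, 1.592]
ft_force: [0.7, -0.5, 0.9]
opening: 0.008
grip_force: 0.0
```

>>> carry_out:
  moves:
    - {"slide":[0,0.006,0],"spin":0}
    - {"slide":[0,0.006,0],"spin":0}
    - {"slide":[0,0,0],"spin":0}
    - {"slide":[0,0,0],"spin":0}

```text
t: 57.5
eef_pos: [541.5, 267.1, 35.9]
tcp_rot: [3.141, -0.0, 1.592]
ft_force: [-0.5, -0.2, -0.7]
opening: 0.007
grip_force: 0.0
```

>>> carry_out:
  moves:
    - {"slide":[0,0.006,0],"spin":0}
    - {"slide":[0,0.006,0],"spin":0}
    - {"slide":[0,0,0],"spin":0}
    - {"slide":[0,0,0],"spin":0}

```text
t: 57.83
eef_pos: [546.3, 267.2, 35.9]
tcp_rot: [3.141, -0.0, 1.592]
ft_force: [0.4, 0.4, 0.3]
opening: 0.006
grip_force: 0.0
```

>>> carry_out:
  moves:
    - {"slide":[0,0.006,0],"spin":0}
    - {"slide":[0,0.006,0],"spin":0}

```text
t: 58.0
eef_pos: [550.6, 267.3, 35.9]
tcp_rot: [-3.141, 0.0, 1.592]
ft_force: [-1.9, 0.6, 0.1]
opening: -0.0
grip_force: 1.1
```

```bash
python3 -c "
from h import *
c=cam('top','top9.png');im=c['color'];h=cv2.cvtColor(im,cv2.COLOR_RGB2HSV)
print(h[192:214,268]); print([np.round(proj(c,(x,150,z))) for x,z in((562,96),(555,90),(546,90))])
print(state()['eef_pos'],state()['ft_force'])"
```

```text
[[ 17 109 206]
 [ 18 108 198]
 [ 17 109 191]
 [ 17 112 152]
 [ 13 143 136]
 [ 13 153 137]
 [ 13 150 134]
 [ 13 152 104]
 [ 13 157  60]
 [ 12 156  44]
 [ 12 150  46]
 [ 12 155  46]
 [ 14  65 141]
 [ 15  63 167]
 [ 15  63 166]
 [ 15  64 167]
 [ 15  64 168]
 [ 15  65 169]
 [ 15  63 170]
 [ 15  61 166]
 [ 15  65 169]
 [ 15  66 170]]
[array([269., 199.]), array([269., 202.]), array([269., 205.])]
[550.82510475 267.27254703  35.83065034] [-3.0091722   0.79432678  2.26923109]
```

>>> carry_out:
  moves:
    - {"slide":[0,0.006,0],"spin":0}
    - {"slide":[0,0.006,0],"spin":0}
    - {"slide":[0,0,0],"spin":0}

```text
t: 58.3
eef_pos: [550.7, 267.1, 35.8]
tcp_rot: [-3.132, 0.002, 1.592]
ft_force: [-24.2, 1.2, 15.4]
opening: 0.006
grip_force: 13.0
```

>>> carry_out:
  moves:
    - {"slide":[0,0.006,0],"spin":0}
    - {"slide":[0,0.006,0],"spin":0}
    - {"slide":[0,0,0],"spin":0}

```text
t: 58.55
eef_pos: [550.5, 267.0, 35.7]
tcp_rot: [-3.122, 0.004, 1.592]
ft_force: [-47.4, 1.6, 30.6]
opening: 0.004
grip_force: 25.3
```

The drawer is at its stop: the force rises with no further motion. I'll back off and go up.

>>> carry_out:
  moves:
    - {"slide":[0,-0.02,0],"spin":0}
    - {"slide":[0,-0.04,0],"spin":0}
    - {"slide":[0,-0.06,0],"spin":0}
    - {"slide":[0,-0.06,0],"spin":0}
    - {"slide":[0,0,-0.06],"spin":0}
    - {"slide":[0,0,-0.1],"spin":0}
    - {"slide":[0,0,-0.1],"spin":0}
    - {"slide":[0,0,-0.1],"spin":0}
    - {"slide":[0,0,-0.1],"spin":0}
    - {"slide":[0,0,-0.1],"spin":0}
    - {"slide":[0,0,-0.06],"spin":0.1}
    - {"slide":[0,0,0],"spin":0.08}
  hand: 0.2

```text
t: 59.55
eef_pos: [490.3, 266.6, 289.9]
tcp_rot: [3.133, -0.004, 1.495]
ft_force: [0.6, 0.8, -0.0]
opening: 0.771
grip_force: 0.0
```

```bash
python3 -c "
from h import *
go(577,-260,285,85.8);c=cam('top','top10.png');print(ball(c,view=(365,150,480,215)))
im=c['color'];h=cv2.cvtColor(im,cv2.COLOR_RGB2HSV);print(h[192:204,268,1],h[192:206,185,1])"
```

```text
pos [490.3 266.6 289.9] yaw 85.66 total slide shares [-1.2964  0.3159  0.0122] rows>= 13 spin total -0.0048
[((np.float64(420.0), np.float64(186.0)), 7.2, 99.5)]
[109 109 109 112 149 154 152 155 161 156 153 118] [69 72 71 73 75 77 77 75 75 72 76 73 76 74]
```

>>> carry_out:
  moves:
    - {"slide":[-0.07,0.02,0],"spin":0}
    - {"slide":[-0.083,0.02,0],"spin":0}
    - {"slide":[-0.083,0.02,0],"spin":0}
    - {"slide":[-0.083,0.02,0],"spin":0}
    - {"slide":[-0.083,0.02,0],"spin":0}
    - {"slide":[-0.083,0.02,0],"spin":0}
    - {"slide":[-0.083,0.02,0],"spin":0}
    - {"slide":[-0.083,0.02,0],"spin":0}
    - {"slide":[-0.083,0.02,0],"spin":0}
    - {"slide":[-0.083,0.02,0],"spin":0}
    - {"slide":[-0.083,0.02,0],"spin":0}
    - {"slide":[-0.083,0.02,0],"spin":0}

```text
t: 60.6
eef_pos: [555.2, -135.1, 283.3]
tcp_rot: [-3.141, 0.0, 1.498]
ft_force: [0.4, 0.3, 0.0]
opening: 0.798
grip_force: 0.0
```

>>> carry_out:
  moves:
    - {"slide":[-0.083,0.02,0],"spin":0}
    - {"slide":[-0.083,0.02,0],"spin":0}
    - {"slide":[-0.083,0.02,0],"spin":0}
    - {"slide":[-0.06,0.013,0],"spin":0}
    - {"slide":[-0.03,0,0],"spin":0}
    - {"slide":[0,0,0],"spin":0}
    - {"slide":[0,0,0],"spin":0}
    - {"slide":[0,0,0],"spin":0}

```text
t: 61.27
eef_pos: [574.3, -269.3, 283.9]
tcp_rot: [-3.141, -0.0, 1.498]
ft_force: [0.5, -0.2, -0.3]
opening: 0.801
grip_force: 0.0
```

```bash
python3 -c "
from h import *
c=cam('wrist','w10.png');print([b for b in ball(c) if b[2]>200],proj(c,(577,-270,188)));go(577,-269,153)
h=cv2.cvtColor(c['color'],cv2.COLOR_RGB2HSV);m=cv2.inRange(h,(15,140,90),(28,255,255))[150:240,280:370]
r=np.where(m.any(1))[0]+150;k=np.where(m.any(0))[0]+280;print(r.min(),r.max(),k.min(),k.max())"
```

```text
[((np.float64(325.8), np.float64(189.7)), 17.7, 563.5), ((np.float64(112.5), np.float64(120.5)), 26.2, 202.5)] (np.float64(324.88015650290686), np.float64(194.3498688208196))
pos [ 574.5 -269.1  284.1] yaw 85.88 total slide shares [0.0007 0.0063 0.3278] rows>= 4 spin total None
174 207 314 338
```

>>> carry_out:
  moves:
    - {"slide":[0,0.006,0.05],"spin":0}
    - {"slide":[0,0,0.08],"spin":0}
    - {"slide":[0,0,0.07],"spin":0}
    - {"slide":[0,0,0.06],"spin":0}
    - {"slide":[0,0,0.04],"spin":0}
    - {"slide":[0,0,0.025],"spin":0}
    - {"slide":[0,0,0],"spin":0}
    - {"slide":[0,0,0],"spin":0}

```text
t: 61.98
eef_pos: [577.2, -270.2, 154.6]
tcp_rot: [3.141, 0.0, 1.498]
ft_force: [0.2, -0.3, -0.5]
opening: 0.801
grip_force: 0.0
```

>>> carry_out:
  moves:
    - {"slide":[0,0,0],"spin":0}
    - {"slide":[0,0,0],"spin":0}
    - {"slide":[0,0,0],"spin":0}
    - {"slide":[0,0,0],"spin":0}
    - {"slide":[0,0,0],"spin":0}
    - {"slide":[0,0,0],"spin":0}
    - {"slide":[0,0,0],"spin":0}
    - {"slide":[0,0,0],"spin":0}
    - {"slide":[0,0,0],"spin":0}
    - {"slide":[0,0,0],"spin":0}
  hand: 0.9

```text
t: 62.82
eef_pos: [576.5, -270.8, 154.0]
tcp_rot: [-3.141, 0.0, 1.497]
ft_force: [-2.4, -0.2, 1.4]
opening: 0.276
grip_force: 30.0
```

>>> carry_out:
  moves:
    - {"slide":[0.015,0,-0.0015],"spin":0}
    - {"slide":[0.015,0,-0.0015],"spin":0}
    - {"slide":[0.015,0,-0.0015],"spin":0}
    - {"slide":[0.015,0,-0.0015],"spin":0}
    - {"slide":[0.015,0,-0.0015],"spin":0}
    - {"slide":[0.015,0,-0.0015],"spin":0}
    - {"slide":[0.015,0,-0.0015],"spin":0}
    - {"slide":[0.015,0,-0.0015],"spin":0}
    - {"slide":[0.015,0,-0.0015],"spin":0}
    - {"slide":[0.015,0,-0.0015],"spin":0}
    - {"slide":[0,0,0],"spin":0}
    - {"slide":[0,0,0],"spin":0}

```text
t: 63.82
eef_pos: [581.0, -210.1, 159.7]
tcp_rot: [-3.141, -0.001, 1.498]
ft_force: [-4.7, 2.1, -2.3]
opening: 0.278
grip_force: 30.0
```

Next I'll ease it into the zero stop until the force rises.

>>> carry_out:
  moves:
    - {"slide":[0.006,0,0],"spin":0}
    - {"slide":[0.006,0,0],"spin":0}
    - {"slide":[0,0,0],"spin":0}
    - {"slide":[0,0,0],"spin":0}

```text
t: 64.15
eef_pos: [581.3, -206.2, 159.8]
tcp_rot: [-3.141, -0.0, 1.497]
ft_force: [-6.4, -0.0, -1.2]
opening: 0.274
grip_force: 30.0
```

>>> carry_out:
  moves:
    - {"slide":[0.005,0,0],"spin":0}
    - {"slide":[0.005,0,0],"spin":0}
    - {"slide":[0,0,0],"spin":0}

```text
t: 64.4
eef_pos: [581.6, -202.8, 160.3]
tcp_rot: [-3.142, 0.001, 1.497]
ft_force: [-6.7, -1.8, 1.8]
opening: 0.277
grip_force: 30.0
```

>>> carry_out:
  moves:
    - {"slide":[0.005,0,0],"spin":0}
    - {"slide":[0,0,0],"spin":0}
    - {"slide":[0,0,0],"spin":0}

```text
t: 64.65
eef_pos: [581.8, -201.5, 160.9]
tcp_rot: [3.141, 0.002, 1.497]
ft_force: [-8.4, -4.4, 6.4]
opening: 0.277
grip_force: 30.0
```

>>> carry_out:
  moves:
    - {"slide":[0.005,0,0],"spin":0}
    - {"slide":[0.004,0,0],"spin":0}
    - {"slide":[0,0,0],"spin":0}

```text
t: 64.9
eef_pos: [582.1, -198.4, 161.5]
tcp_rot: [3.14, 0.003, 1.497]
ft_force: [-10.6, -6.7, 11.0]
opening: 0.272
grip_force: 30.0
```

>>> carry_out:
  moves:
    - {"slide":[0,0,0],"spin":0}
    - {"slide":[0,0,0],"spin":0}
    - {"slide":[0,0,0],"spin":0}
    - {"slide":[0,0,0],"spin":0}
    - {"slide":[0,0,0],"spin":0}
    - {"slide":[0,0,0],"spin":0}
    - {"slide":[0,0,-0.03],"spin":0}
    - {"slide":[0,0,-0.07],"spin":0}
    - {"slide":[0,0,-0.08],"spin":0}
    - {"slide":[0,0,-0.08],"spin":0}
    - {"slide":[0,0,-0.06],"spin":0}
    - {"slide":[0,0,0],"spin":0}
  hand: 0.2

```text
t: 65.9
eef_pos: [583.8, -197.1, 293.2]
tcp_rot: [3.134, 0.003, 1.498]
ft_force: [1.0, 0.0, 0.2]
opening: 0.8
grip_force: 0.0
```

>>> carry_out:
  moves:
    - {"slide":[-0.08,-0.04,0],"spin":0}
    - {"slide":[-0.08,-0.06,0],"spin":0}
    - {"slide":[-0.08,-0.06,0],"spin":0}
    - {"slide":[-0.08,-0.06,0],"spin":0}
    - {"slide":[-0.08,-0.04,0],"spin":0}
    - {"slide":[-0.08,0,0],"spin":0}
    - {"slide":[-0.06,0,0],"spin":0}
    - {"slide":[0,0,0],"spin":0}
    - {"slide":[0,0,0],"spin":0}
    - {"slide":[0,0,0],"spin":0}

```text
t: 66.73
eef_pos: [462.8, -403.7, 287.4]
tcp_rot: [-3.141, -0.001, 1.498]
ft_force: [-0.0, -0.5, -0.0]
opening: 0.796
grip_force: 0.0
```

```bash
python3 -c "
from h import *
c=cam('top','top11.png');print(state()['eef_pos'],ball(c,view=(365,150,480,215)))
o=cv2.imread('pics/top0.png')[:,:,::-1]
print('start',ball(dict(color=np.ascontiguousarray(o)),view=(365,150,480,215)))
def seg(im):
  h=cv2.cvtColor(np.ascontiguousarray(im),cv2.COLOR_RGB2HSV);m=cv2.inRange(h,(15,140,90),(28,255,255))[165:205,370:470];r,k=np.where(m);return k.min()+370,k.max()+370,k.mean()+370,r.min()+165,r.max()+165
print(seg(o),seg(c['color']))
h=cv2.cvtColor(c['color'],cv2.COLOR_RGB2HSV)
for col in(195,230,265): print(col,h[192:208,col,1])"
```

```text
[ 462.94132594 -403.34930604  287.69387066] [((np.float64(394.8), np.float64(184.2)), 6.7, 88.0)]
start [((np.float64(395.2), np.float64(183.8)), 6.7, 93.0)]
(np.int64(390), np.int64(401), np.float64(395.60550458715596), np.int64(178), np.int64(190)) (np.int64(390), np.int64(400), np.float64(395.0), np.int64(178), np.int64(190))
195 [110 111 111 112 111 112 110 134 148 156 154 158 164 155 161  79]
230 [109 110 109 109 110 123 147 154 153 152  23   4  22 125  79  78]
265 [110 110 108 111 148 152 152 153 158 159 143 155  70  68  68  67]
```

```bash
python3 -c "
from cell import job_done
print(job_done())"
```

```text
the job is handed in; nothing more can be done
None
```

I weighed the two blanks together (there were only two; the pointer settled within about 1 mm of the middle mark, hand off), put both in the drawer, pushed it shut to its stop, slid the poise back to its zero stop and handed the job in; `job_done()` returned no verdict.

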